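Weigh a sample tin on the spring scale with ring weights

TASK

Weigh the sample tin on the spring scale: first draw the locking plate out of the scale and hang it by its eye on the upturned hook, then stand the tin flat (either end up) on the round mark of the pan, and put ring weights over the pan's post until the pointer stands between the two black bands (pan sunk by 44 to 56 mm). Put every remaining ring weight over the storage post, and leave the other glassware, bottle and rod where they are.

Things in the scene. Friction and masses are not known exactly. Their poses are not given: they have to be found in the camera images.
- scale: Spring scale: grey base 165 x 220 x 20 mm fixed to the bench, reaching 105 mm to -x, 60 mm to +x and 110 mm to either y of the origin. Origin: bench level under the pan's middle. Its -x faces the robot: there two ledges and a pillar, tops 85.5 mm up, carry the locking plate. A white pointer column (16 mm thick, 130 mm tall) stands at x +20, y +102 mm.
- pan (a joint): How far the steel pan (90 x 170 mm) has sunk, m: 0 at the top stop (surface 100 mm above the bench), 0.066 at the bottom. It sinks 9.8 mm per 100 g and settles in about a second; the locking plate holds it up. Its black pointer stands between the column's two black bands from 0.044 to 0.056.
- pan_post (a point): Foot of the upright steel post on the pan (on the pan's surface, y -45 mm from the scale's middle). The post is 10 mm thick and 62 mm tall. Sinks with the pan; axes as the scale's.
- pan_spot (a point): Centre of the round grey mark, 60 mm across, on the pan's surface (y +45 mm from the scale's middle), 90 mm from the post; where the sample tin stands. Sinks with the pan.
- lock: Aluminium T-shaped locking plate, 100 g, 8 mm thick. Origin: underside of the handle, where both sides are free for fingers. x runs along it: round eye (34 mm outside, 22 mm hole) at x -62, handle 22 mm wide from -48 to +30, tongue 34 x 66 mm from +30 to +64; centre of mass at +14. At the start it lies level, underside 85.5 mm above the bench, its x along the scale's.
- lock_eye (a point): Centre of the eye of the locking plate, mid thickness.
- lock_tongue (a point): Middle of the far edge of the locking plate's tongue, mid thickness, 126 mm from the eye. At the start the tongue lies loose on the scale's ledges, under a lug of the pan: the plate must be drawn out level along its handle (to the scale's -x) at least 40 mm before it can be lifted.
- hook_stand: Short stand with an upturned hook, fixed to the bench. Origin: bench level, under the hook's bend. From its 200 mm tall upright, 100 mm away in its +y direction, an 8 mm rod runs level in -y at 165 mm above the bench and turns straight up at the bend. Base 100 x 130 mm.
- hook_bend (a point): The bend of the hook, on the rod's centre line, 165 mm above the bench; axes as the stand's. A thing hung by its eye comes to rest here or on the level rod between here and the upright.
- hook_tip (a point): Top of the upturned end of the hook, 36 mm above the bend.
- store: Storage post for weights: white block 90 x 90 x 20 mm fixed to the bench. Origin: underside of the block, centre.
- store_post (a point): Foot of the storage post, on the block's top (20 mm above the bench). The post is upright, steel, 10 mm thick and 62 mm tall, so it holds up to five weights.
- tin: Sample tin, a closed aluminium can 54 mm across and 34 mm tall, of unknown weight between 120 and 280 g. Origin: centre of its underside, z up its axis.
- tin_center (a point): Middle of the sample tin, 17 mm from either end.
- w1: Dark steel ring weight, 100 g, 42 mm across, 20 mm hole, 12 mm thick, lying flat on the bench at the start. All ring weights are alike; 4 to 6 of them are there. Origin: centre of its underside, z along the hole's axis. May be absent.
- w2: Ring weight like w1; may be absent.
- w3: Ring weight like w1; may be absent.
- w4: Ring weight like w1; may be absent.
- w5: Ring weight like w1; may be absent.
- w6: Ring weight like w1; may be absent.
- beaker: Glass beaker 64 mm across, 80 mm tall. Bystander. Origin: centre of its underside.
- reagent: White reagent bottle 52 mm across, 100 mm tall. Bystander. Origin: centre of its underside.
- flask: Amber conical flask 72 mm across, 105 mm tall. Bystander. Origin: centre of its underside.
- bar_weight: Plain steel rod, 24 mm across, 50 mm tall, standing, no hole. Bystander. Origin: centre of its underside.

How it is judged:
By the outcome, as a careful person would: the job done as asked, in the order asked, and still so for the second after the job is handed in, with the robot touching nothing.
Of w1, w2, w3, w4, w5, w6 only 4 to 6 are there at a start; the rules pass over those that are not, and their reading is None.
At some moment in a run one of w1, w2, w3, w4, w5, w6 may be knocked a few centimetres aside while the robot is not near it.
Once in a run the grip may slacken for a moment while it holds something.
It also fails if it takes over 210 s, if anything falls off the work surface, if the arm or the gripper's body presses on something with over 40 N, if the wrist force passes 120 N, or if a joint passes its speed limit or range.

ROBOT

A 7-joint arm with a two-finger parallel gripper is mounted at the origin on the work surface. World frame = base frame: x ahead of the robot, y to its left, z up, the work surface at z = 0. Lengths are in mm, angles in rad, forces in N, time in s.
With the tool pointing down it reaches from about 400 to 875 mm from the base axis. Payload 6.5 kg.
Tool frame: the origin (TCP) lies midway between the tips of the shut fingers; the grasp point (between the pads) lies 19 mm behind it; z points along the fingers, y is the line along which they close (so a half turn about z gives the same grasp; the last joint's range is limited). The gripper opens to 85 mm and grips with 20 to 120 N. Pads are 22 mm wide; open, the fingers measure 114 mm over their backs; the gripper's body (76 mm by 85 mm) begins 54 mm behind the grasp point. The pads swing forward as they close: fully open they stand 13 mm farther back than shut.
Start: joints at [-1.353, 0.536, -0.004, 1.538, 0.003, 1.067, -0.071], TCP at [181.999, 623.992, 231.29] pointing down, gripper open.
Joint ranges: [-2.7, 2.7], [-0.37, 2.16], [-1.27, 1.26], [0.24, 2.4], [-1.31, 4.45], [0.19, 1.91], [-2.76, 2.76]. Speed limits (rad/s): [2.39, 2.39, 3.14, 3.14, 3.14, 3.14, 3.14].

INTERFACE

Orientations are given as a unit quaternion [w, x, y, z].
In Python, from station import manip gives the robot as it stands.
- The arm moves only by the tool steer_hand, called after "Call:" by a JSON object that holds its "api" and its "payload". Schema: {"type":"object","properties":{"deltas":{"type":"array","items":{"type":"object","properties":{"finger_gap":{"type":"number"},"tx":{"type":"number"},"ty":{"type":"number"},"tz":{"type":"number"},"rz":{"type":"number"}},"additionalProperties":false,"required":["finger_gap"]},"minItems":1,"maxItems":20},"grip_force":{"type":"number"},"only":{"type":"string"},"quiet":{"type":"boolean"},"lines":{"type":"string"}},"required":["deltas"],"additionalProperties":false}. deltas is a list of rows, 1 to 20 of them, each an object with the fields finger_gap (the finger opening in mm), tx, ty, tz (the shift in mm), rz (a turn about the tool's z in rad); a field left out counts as zero (the opening has to be given); each row shifts and turns the commanded pose from where the row before left it, along the tool's axes as they then stand; what a row does not reach is not made up. A row lasts 1/10 s, in which the tool goes at most 50 mm and 0.15 rad, less where a joint would pass 70% of its speed; a pose out of reach is approached as far as the arm can. The fingers move at their own pace and stop on an object; grip_force is the grip in N (left out, the last holds). Time passes only in rows, so rows that do not move let the fingers close. The tool returns the time, the measured TCP pose, the force, the opening and the grip force at its end. only (a regular expression) keeps the lines of the reply that match it, lines (a string "A,B") keeps lines A to B, and quiet returns only ok. Input that does not fit is refused with a message, and nothing moves.
- manip.get_state(): the state, without advancing time (a new reading comes with each control period).
- manip.snapshot(name): name is "scene" or "top" or "wrist"; returns the picture (480x640x3 uint8, blue, green, red); there is no depth.
- manip.camera_params(name): a dict with "vfov" (degrees; the focal length in pixels is half the picture's height over the tangent of half this angle, whatever the lens; pixels are square), "cx", "cy" (the principal point, pixels), "world_from_camera" (4x4, takes a point from camera to world coordinates); the wrist camera has in their place "hand_eye" (4x4, takes a point from camera to tool coordinates, whose origin is the TCP and whose axes are the flange's). Camera axes: x right, y down, z forward; pixel columns grow to the right and rows downward; lengths in mm; the calibration is good to about 2 mm. The wrist camera is an equidistant fisheye: a pixel r from the principal point sees the ray r / f radians off the axis. A picture is of the moment at which its call begins: read the wrist's pose just before it. camera_params takes no time and is no camera call.
- manip.close_job(): hands the job in; it is judged then, once.
The state is a dict: "time": time; "joint_pos": joint angles; "qd": joint speeds; "effort": joint torques, N m; "position": TCP position; "tool_rot": TCP orientation; "force": force on the tool from outside, world axes, zero at the start; "moment": the same for the moment, N m; "opening": finger opening in mm; "grasp_force": force on a finger pad.
Only numpy, scipy, OpenCV 4.12 (cv2) and the standard library are available. Lean on these libraries where they do the work, as an engineer would, in place of code of your own. Each camera call takes 0.05 s, during which the arm holds its last target. There are 200 camera calls.

## Working session

There is one attempt and no reset: what is moved stays moved. The work goes in short steps, Python scripts to look and compute and a tool call to move; the robot and the scene stay as the last step left them, time stands still between calls to the robot, and variables do not carry over. Pictures are saved under pics/ and viewed, at most 14 in all, crops included, and the job is handed in when it is done.

```bash
ls; mkdir -p pics; cat > h.py <<'E'
import numpy as np, cv2
from station import manip
def snap(n,f):
    s=manip.get_state(); im=manip.snapshot(n); cv2.imwrite(f'pics/{f}.png',im); return s,im
E
python3 - <<'E'
from h import *
np.set_printoptions(precision=3,suppress=True)
for n in("scene","top","wrist"):
    s,im=snap(n,n+"0"); print(n,manip.camera_params(n))
print(s)
E
```

```text
pics
station.py
scene {'vfov': 51.89239846409722, 'cx': 325.6615968405574, 'cy': 238.228406382654, 'world_from_camera': array([[   0.676,    0.595,   -0.436,  961.084],
       [   0.737,   -0.532,    0.417, -447.008],
       [   0.016,   -0.603,   -0.798,  929.28 ],
       [   0.   ,    0.   ,    0.   ,    1.   ]])}
top {'vfov': 46.38474853359223, 'cx': 320.53803262381547, 'cy': 247.5516794756585, 'world_from_camera': array([[   0.006,   -0.981,    0.196,  233.392],
       [  -1.   ,   -0.011,   -0.023,   -2.101],
       [   0.025,   -0.196,   -0.98 , 1494.538],
       [   0.   ,    0.   ,    0.   ,    1.   ]])}
wrist {'vfov': 65.70646984690485, 'cx': 318.00959672189873, 'cy': 240.03455206110013, 'hand_eye': array([[   0.   ,   -0.958,   -0.288,   74.115],
       [   1.   ,    0.001,   -0.001,    0.789],
       [   0.001,   -0.288,    0.958, -143.067],
       [   0.   ,    0.   ,    0.   ,    1.   ]])}
{'time': 0.1, 'joint_pos': array([-1.353,  0.537, -0.004,  1.539,  0.003,  1.067, -0.071]), 'qd': array([-0.   , -0.002, -0.   , -0.002,  0.   ,  0.002, -0.001]), 'effort': array([  0.002, -58.457,   1.051, -25.978,   0.013,   0.005,  -0.   ]), 'position': array([181.846, 623.45 , 230.487]), 'tool_rot': array([-0.   ,  0.141,  0.99 , -0.001]), 'force': array([ 0.308, -0.182, -0.387]), 'moment': array([ 0.023, -0.024, -0.058]), 'grasp_force': 0.0, 'opening': 85.56264597337865}
```

View pics/top0.png

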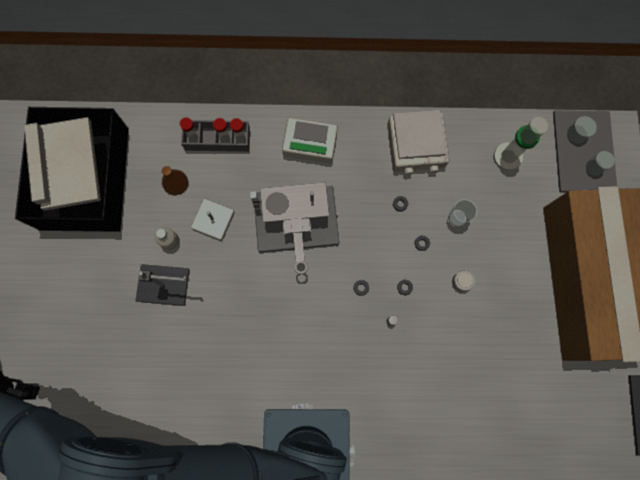

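View pics/scene0.png

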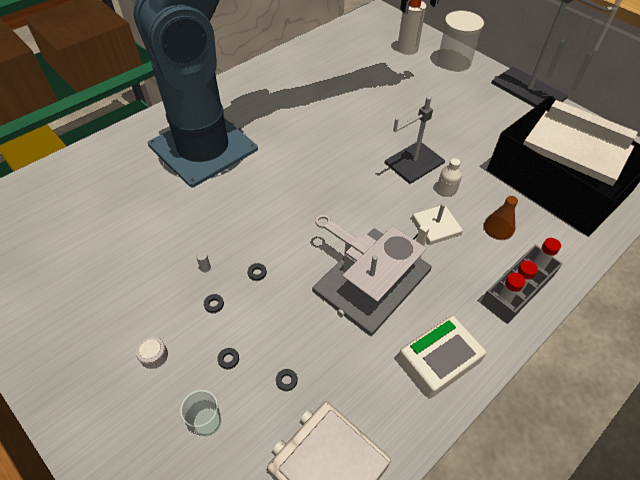

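```bash
cat >> h.py <<'E'
def crop(im,x0,y0,x1,y1,k,f):
    c=cv2.resize(im[y0:y1,x0:x1],None,fx=k,fy=k,interpolation=cv2.INTER_CUBIC)
    for x in range((x0+19)//20*20,x1,20):
        cv2.line(c,((x-x0)*k,0),((x-x0)*k,5 if x%100 else 14),(0,0,255),1); cv2.putText(c,str(x),((x-x0)*k-10,24),0,.35,(0,0,255),1)
    for y in range((y0+19)//20*20,y1,20):
        cv2.line(c,(0,(y-y0)*k),(5,(y-y0)*k),(0,0,255),1); cv2.putText(c,str(y),(7,(y-y0)*k+4),0,.35,(0,0,255),1)
    cv2.imwrite(f'pics/{f}.png',c)
E
python3 - <<'E'
from h import *
a=cv2.imread('pics/top0.png');b=cv2.imread('pics/scene0.png')
crop(a,130,180,330,320,4,'topL'); crop(b,300,90,500,240,4,'sceneR');
E
```

```text
(no output)
```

View pics/topL.png

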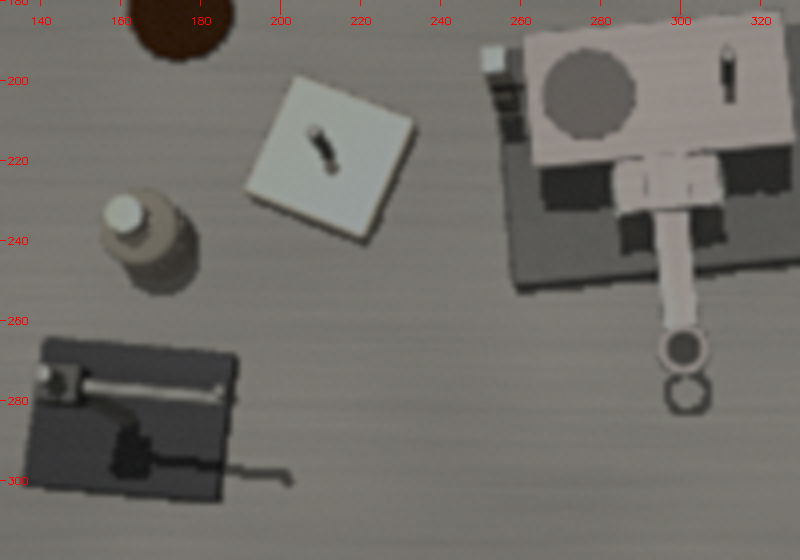

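View pics/sceneR.png

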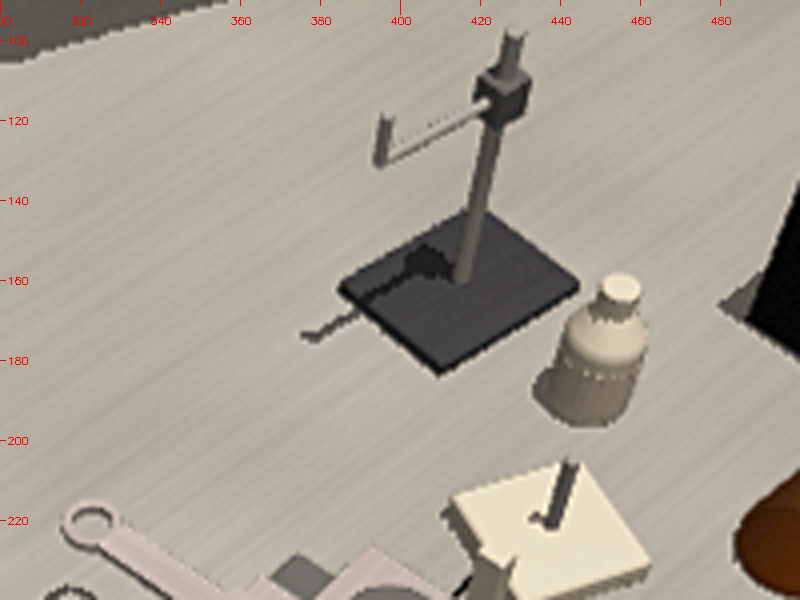

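```bash
cat >> h.py <<'E'
def ray(n,u,v,s=None):
    P=manip.camera_params(n); f=240/np.tan(np.radians(P['vfov']/2)); d=np.array([(u-P['cx'])/f,(v-P['cy'])/f,1.])
    if n=='wrist':
        r=np.hypot(d[0],d[1]); 
        d=np.array([d[0]/r*np.sin(r),d[1]/r*np.sin(r),np.cos(r)]) if r>0 else d
        from scipy.spatial.transform import Rotation as R
        q=s['tool_rot']; T=np.eye(4); T[:3,:3]=R.from_quat([q[1],q[2],q[3],q[0]]).as_matrix(); T[:3,3]=s['position']
        M=T@P['hand_eye']
    else: M=P['world_from_camera']
    return M[:3,3],M[:3,:3]@d/np.linalg.norm(d)
def tri(*rs):
    A=0;b=0
    for o,d in rs:
        Q=np.eye(3)-np.outer(d,d); A=A+Q; b=b+Q@o
    p=np.linalg.solve(A,b); return p.round(1),[round(float(np.linalg.norm((np.eye(3)-np.outer(d,d))@(p-o))),1) for o,d in rs]
def onz(r,z):
    o,d=r; return (o+d*(z-o[2])/d[2]).round(1)
E
python3 - <<'E'
from h import *
for n,t,s in [("eye",(300.5,267),(322.5,220.7)),("mark",(277.5,203),(398,248)),("panposttop",(312,192.5),(373.7,257)),("bend/tip",(184.5,277),(396.5,119.5)),("storetip",(208.5,212),(442.5,206)),
 ("rA",(361,287),(257,271)),("rB",(405,287),(214,303)),("rC",(422,242),(228,358)),("rD",(400,203),(287,379)),("tintop",(463.5,280),(150.5,347)),("bar",(392,320),(203,256))]:
    r=ray("top",*t); print(n,*tri(r,ray("scene",*s)),onz(r,10))
for z,p in [(86,(298.5,233)),(165,(155,275.5)),(165,(183,278))]: print(onz(ray("top",*p),z))
for p in [(142,264.5),(189,268),(184,305),(136,301)]: print('hb',onz(ray("top",*p),10))
for p in [(204,199),(233.5,210.5),(221,239),(191,227.5)]: print('st',onz(ray("top",*p),20))
for p in [(262,188),(325,184),(328,215),(263,221)]: print('pan',onz(ray("top",*p),100))
E
```

```text
eye [463.5  16.4  92.6] [1.3, 1.3] [476.3  16.3  10. ]
mark [628.   77.6 103.5] [1.7, 1.7] [653.3  81.6  10. ]
panposttop [637.4 -11.1 166.2] [0.5, 0.5] [684.5 -12.7  10. ]
bend/tip [419.7 283.3 198.7] [0.7, 0.7] [446.2 324.2  10. ]
storetip [607.3 256.3  80.9] [0.7, 0.7] [625.5 268.7  10. ]
rA [ 424.6 -144.    11.7] [2.0, 2.0] [ 423.8 -145.9   10. ]
rB [ 426.3 -261.3    9.5] [2.9, 2.9] [ 424.9 -263.8   10. ]
rC [ 548.7 -311.2   12.3] [1.7, 1.7] [ 548.5 -313.2   10. ]
rD [ 658.5 -253.2   11.7] [2.4, 2.4] [ 657.7 -255.5   10. ]
tintop [ 441.9 -412.6   38.1] [1.8, 1.8] [ 445.2 -422.3   10. ]
bar [ 335.5 -219.3   46.5] [2.6, 2.6] [ 336.8 -227.3   10. ]
[552.5  21.7  86. ]
[427.  360.1 165. ]
[421.6 293.6 165. ]
hb [478.8 438.7  10. ]
hb [470.6 313.6  10. ]
hb [371.9 321.6  10. ]
hb [381.3 447.7  10. ]
st [659.1 280.7  20. ]
st [627.9 199.7  20. ]
st [548.5 230.2  20. ]
st [579.2 311.8  20. ]
pan [667.5 117.4 100. ]
pan [680.6 -45.6 100. ]
pan [597.6 -53.7 100. ]
pan [579.7 112.6 100. ]
```

```bash
cat >> h.py <<'E'
from scipy.spatial.transform import Rotation as Ro
def d(x,y,z,yang=None):
    "tool-axis delta to world target; yang: wanted world angle of tool y"
    s=manip.get_state(); q=s['tool_rot']; R=Ro.from_quat([q[1],q[2],q[3],q[0]]).as_matrix()
    e=R.T@(np.array([x,y,z])-s['position']); ya=np.arctan2(R[1,1],R[0,1])
    print('delta',e.round(1),'yang',ya.round(3),'turn',None if yang is None else round(float(ya-yang),3))
E
```

Call:
{"api": "steer_hand", "payload": {"deltas": [{"finger_gap": 85,"tz": -10,"rz": -0.127},{"finger_gap": 85,"tz": -20,"rz": -0.127},{"finger_gap": 85,"tz": -20,"rz": -0.127}], "grip_force": 40}}

```text
time: 0.45
position: [181.8, 623.5, 281.2]
tool_rot: [-0.0, -0.051, 0.999, -0.001]
force: [-0.4, -0.2, -0.4]
opening: 84.9
grasp_force: 0.0
```

Call:
{"api": "steer_hand", "payload": {"deltas": [{"finger_gap": 85,"tx": -15.8,"ty": -35.1},{"finger_gap": 85,"tx": -15.8,"ty": -35.1},{"finger_gap": 85,"tx": -15.8,"ty": -35.1},{"finger_gap": 85,"tx": -15.8,"ty": -35.1},{"finger_gap": 85,"tx": -15.8,"ty": -35.1},{"finger_gap": 85,"tx": -15.8,"ty": -35.1},{"finger_gap": 85,"tx": -15.8,"ty": -35.1},{"finger_gap": 85,"tx": -15.8,"ty": -35.1},{"finger_gap": 85,"tx": -15.8,"ty": -35.1},{"finger_gap": 85,"tx": -15.8,"ty": -35.1},{"finger_gap": 85,"tx": -15.8,"ty": -35.1},{"finger_gap": 85,"tx": -15.8,"ty": -35.1},{"finger_gap": 85,"tx": -15.8,"ty": -35.1},{"finger_gap": 85,"tx": -15.8,"ty": -35.1},{"finger_gap": 85,"tx": -15.8,"ty": -35.1},{"finger_gap": 85,"tx": -15.8,"ty": -35.1},{"finger_gap": 85,"tx": -15.8,"ty": -35.1},{"finger_gap": 85,"tx": -15.8,"ty": -35.1}]}}

```text
time: 2.25
position: [526.8, 21.4, 281.2]
tool_rot: [-0.0, -0.049, 0.999, 0.0]
force: [0.3, 1.0, 0.3]
opening: 85.2
grasp_force: 0.0
```

Call:
{"api": "steer_hand", "payload": {"deltas": [{"finger_gap": 85},{"finger_gap": 85}]}}

```text
time: 2.45
position: [526.3, 22.2, 281.0]
tool_rot: [-0.0, -0.048, 0.999, -0.0]
force: [-0.5, -0.2, 0.5]
opening: 84.9
grasp_force: 0.0
```

```bash
python3 -c "
from h import *
d(525,22.6,280,1.67)
s,im=snap('wrist','w1');print(s['position'],s['joint_pos'])"
```

```text
delta [1.2 0.5 1. ] yang 1.666 turn -0.004
[526.28609803  22.17703792 280.96593349] [-0.35787247  0.27439923  0.28015875  1.82157225 -0.08606044  1.05811864
  1.62074399]
```

View pics/w1.png

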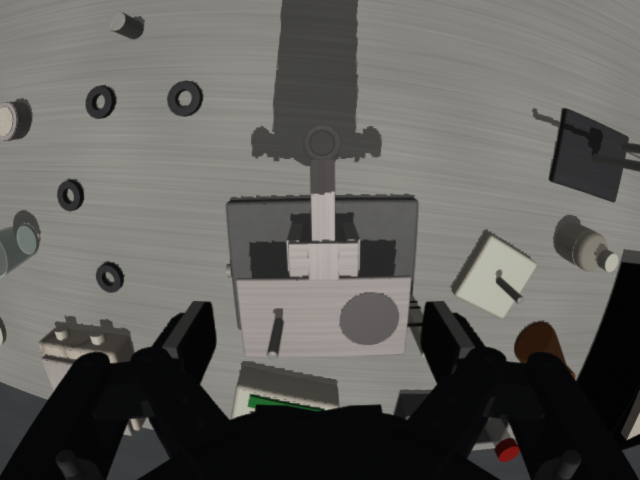

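```bash
python3 - <<'E'
from h import *
s=manip.get_state()
w=lambda u,v:ray('wrist',u,v,s)
for n,p,z in [('eye',(322,142),89.5),('handle far',(323.5,240),93.5),('mark',(369.5,318),100),('foot',(279,312),100),('posttop',(275,352),162),('rA',(185,98),6),('rB',(100.5,101.5),6),('rC',(70.5,194.5),6),('rD',(110,277),6),('storefoot',(499,273),20),('storetop',(518,297),82)]:
    print(n,onz(w(*p),z))
print(tri(w(322,142),ray('top',300.5,267)),tri(w(369.5,318),ray('top',277.5,203)),tri(w(518,297),ray('top',208.5,212)))
for a,b in [((185,98),(361,287)),((100.5,101.5),(405,287)),((70.5,194.5),(422,242)),((110,277),(400,203))]: print(tri(w(*a),ray('top',*b)))
E
```

```text
eye [461.2  21.5  89.5]
handle far [550.4  31.8  93.5]
mark [624.5  85.4 100. ]
foot [626.3  -4.4 100. ]
posttop [632.   -1.7 162. ]
rA [ 422.3 -139.6    6. ]
rB [ 424.7 -257.1    6. ]
rC [ 546.2 -306.     6. ]
rD [ 657.2 -248.2    6. ]
storefoot [593.9 262.7  20. ]
storetop [599.3 259.3  82. ]
(array([460.7,  18.2, 105. ]), [3.1, 3.1]) (array([623.2,  80. , 107.6]), [4.6, 4.6]) (array([601.6, 255.9,  85.9]), [3.9, 3.9])
(array([ 423.6, -145.8,   -5.9]), [2.7, 2.7])
(array([ 425.4, -266.1,   -6.4]), [1.7, 1.7])
(array([ 550.8, -316.9,   -7.8]), [1.5, 1.5])
(array([ 664.2, -258.6,  -10.1]), [0.9, 0.9])
```

Call:
{"api": "steer_hand", "payload": {"deltas": [{"finger_gap": 85,"ty": 2,"tz": 30},{"finger_gap": 85,"ty": 1,"tz": 30},{"finger_gap": 85,"tz": 30},{"finger_gap": 85,"tz": 30},{"finger_gap": 85,"tz": 20},{"finger_gap": 85,"tz": 10},{"finger_gap": 85},{"finger_gap": 85}]}}

```text
time: 3.3
position: [526.6, 26.4, 132.1]
tool_rot: [0.001, -0.049, 0.999, 0.0]
force: [0.3, -0.3, -0.5]
opening: 85.2
grasp_force: 0.0
```

```bash
python3 -c "
from h import *
s,im=snap('wrist','w2');print(s['position'])
g=cv2.cvtColor(im,6)
for r in (140,160,180,200,220,240,260): print(r,g[r,270:380:2].tolist())
crop(im,200,60,440,240,3,'w2c')"
```

```text
[526.56384653  26.44317966 132.09820787]
140 [79, 79, 79, 78, 79, 79, 78, 70, 82, 85, 85, 83, 82, 61, 74, 79, 79, 80, 80, 80, 79, 79, 79, 78, 78, 79, 79, 78, 79, 79, 79, 79, 69, 69, 82, 83, 85, 87, 85, 75, 79, 80, 79, 80, 79, 79, 78, 78, 78, 78, 77, 76, 77, 114, 154]
160 [79, 79, 79, 78, 78, 78, 75, 75, 79, 83, 85, 85, 79, 57, 76, 78, 78, 78, 79, 79, 79, 79, 79, 79, 79, 79, 79, 80, 80, 80, 79, 79, 76, 61, 82, 85, 85, 84, 83, 74, 78, 80, 80, 79, 79, 79, 80, 79, 80, 79, 79, 79, 147, 158, 159]
180 [76, 77, 76, 77, 76, 76, 76, 76, 77, 76, 76, 76, 72, 69, 70, 78, 79, 79, 79, 80, 81, 83, 83, 82, 82, 83, 82, 80, 80, 81, 84, 80, 83, 81, 74, 79, 79, 79, 78, 79, 79, 79, 79, 79, 78, 80, 80, 80, 80, 80, 80, 79, 79, 79, 78]
200 [76, 76, 77, 77, 77, 78, 78, 78, 79, 78, 79, 80, 76, 82, 86, 87, 88, 88, 85, 85, 85, 85, 86, 85, 84, 85, 88, 89, 88, 88, 89, 89, 87, 85, 75, 78, 78, 79, 79, 80, 80, 80, 80, 81, 80, 81, 81, 80, 80, 80, 80, 79, 79, 79, 80]
220 [152, 153, 153, 153, 153, 154, 154, 154, 155, 155, 154, 153, 139, 84, 85, 85, 87, 86, 85, 84, 84, 84, 84, 84, 84, 84, 87, 88, 87, 87, 88, 88, 87, 85, 94, 156, 157, 157, 156, 156, 156, 155, 154, 153, 153, 152, 152, 152, 152, 152, 152, 153, 153, 153, 153]
240 [80, 81, 81, 79, 79, 81, 80, 80, 80, 80, 80, 81, 81, 73, 84, 85, 84, 85, 84, 83, 83, 84, 85, 84, 83, 82, 85, 86, 86, 86, 87, 87, 86, 84, 74, 88, 89, 89, 85, 71, 83, 87, 88, 87, 88, 88, 88, 88, 88, 89, 89, 88, 74, 88, 89]
260 [52, 46, 47, 47, 47, 47, 47, 47, 47, 48, 47, 47, 47, 58, 82, 84, 83, 84, 83, 83, 82, 82, 83, 83, 83, 82, 84, 85, 84, 85, 86, 87, 86, 84, 61, 47, 46, 47, 46, 46, 46, 47, 47, 47, 47, 48, 48, 48, 85, 101, 100, 100, 100, 100, 100]
```

View pics/w2.png

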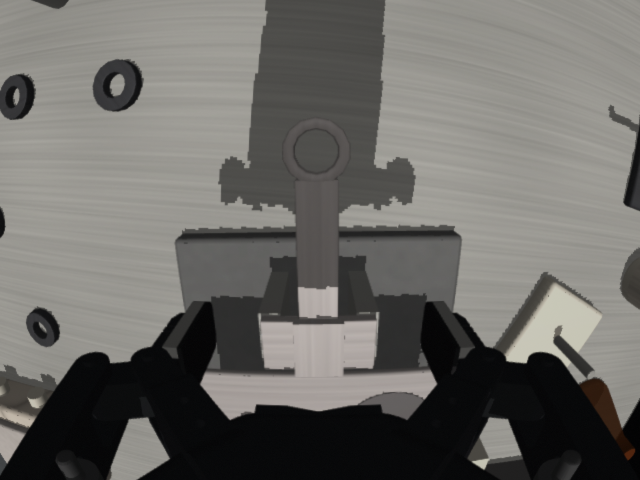

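```bash
python3 - <<'E'
from h import *
s=manip.get_state()
w=lambda u,v:ray('wrist',u,v,s)
for n,p,z in [('eye',(316.5,150.5),89.5),('h200',(316,200),93.5),('h260',(317.6,260),93.5),('h310',(319.5,310),93.5),('rA',(118,84.5),6),('tongue L',(259,316),93.5),('tongue R',(378,316),93.5)]:
    print(n,onz(w(*p),z))
print(tri(w(316.5,150.5),ray('top',300.5,267),ray('scene',322.5,220.7)))
d(525,25.5,72,1.68)
E
```

```text
eye [462.9  20.   89.5]
h200 [487.2  22.2  93.5]
h260 [518.6  26.1  93.5]
h310 [547.7  30.   93.5]
rA [ 422.8 -140.6    6. ]
tongue L [555.1  -3.2  93.5]
tongue R [548.6  62.9  93.5]
(array([463.1,  17.9,  91.1]), [2.2, 2.6, 0.5])
delta [ 2.1 -0.6 60.4] yang 1.669 turn -0.011
```

Call:
{"api": "steer_hand", "payload": {"deltas": [{"finger_gap": 50,"tx": 1,"rz": -0.011},{"finger_gap": 50,"tz": 20},{"finger_gap": 50,"tz": 20},{"finger_gap": 50,"tz": 12},{"finger_gap": 50,"tz": 8},{"finger_gap": 50},{"finger_gap": 50}], "grip_force": 40}}

```text
time: 4.05
position: [525.6, 25.7, 71.8]
tool_rot: [0.0, -0.054, 0.999, 0.0]
force: [0.0, -0.7, 0.7]
opening: 50.3
grasp_force: 0.0
```

Call:
{"api": "steer_hand", "payload": {"deltas": [{"finger_gap": 15},{"finger_gap": 15},{"finger_gap": 15},{"finger_gap": 15},{"finger_gap": 15}], "grip_force": 40}}

```text
time: 4.55
position: [525.6, 25.7, 72.0]
tool_rot: [0.001, -0.054, 0.999, 0.0]
force: [-0.8, 0.9, 7.0]
opening: 21.2
grasp_force: 40.2
```

Call:
{"api": "steer_hand", "payload": {"deltas": [{"finger_gap": 15,"tz": -1},{"finger_gap": 15,"tx": 5},{"finger_gap": 15,"tx": 10},{"finger_gap": 15,"tx": 15},{"finger_gap": 15,"tx": 15},{"finger_gap": 15,"tx": 10},{"finger_gap": 15}], "grip_force": 50}}

```text
time: 5.25
position: [468.2, 19.5, 72.1]
tool_rot: [-0.001, -0.054, 0.999, -0.0]
force: [-0.3, -0.1, -0.8]
opening: 20.6
grasp_force: 48.9
```

Call:
{"api": "steer_hand", "payload": {"deltas": [{"finger_gap": 15,"tz": -10},{"finger_gap": 15,"tz": -30},{"finger_gap": 15,"tz": -40},{"finger_gap": 15,"tz": -40},{"finger_gap": 15,"tz": -30},{"finger_gap": 15},{"finger_gap": 15}]}}

```text
time: 5.95
position: [471.2, 19.9, 223.3]
tool_rot: [0.001, -0.054, 0.999, 0.0]
force: [0.4, 0.3, -1.0]
opening: 20.7
grasp_force: 49.1
```

Call:
{"api": "steer_hand", "payload": {"deltas": [{"finger_gap": 15,"tz": -2,"rz": 0.125},{"finger_gap": 15,"tz": -2,"rz": 0.125},{"finger_gap": 15,"tz": -2,"rz": 0.125},{"finger_gap": 15,"tz": -2,"rz": 0.125},{"finger_gap": 15,"tz": -2,"rz": 0.125},{"finger_gap": 15,"rz": 0.125},{"finger_gap": 15,"rz": 0.125},{"finger_gap": 15,"rz": 0.125},{"finger_gap": 15,"rz": 0.125},{"finger_gap": 15,"rz": 0.125},{"finger_gap": 15,"rz": 0.125},{"finger_gap": 15,"rz": 0.125},{"finger_gap": 15,"rz": 0.125},{"finger_gap": 15,"rz": 0.125},{"finger_gap": 15}]}}

```text
time: 7.45
position: [469.7, 19.7, 231.2]
tool_rot: [-0.0, 0.732, 0.681, -0.001]
force: [0.4, -0.6, -1.0]
opening: 20.7
grasp_force: 49.1
```

Call:
{"api": "steer_hand", "payload": {"deltas": [{"finger_gap": 15,"tx": 10,"ty": -4},{"finger_gap": 15,"tx": 20,"ty": -7},{"finger_gap": 15,"tx": 30,"ty": -11},{"finger_gap": 15,"tx": 30,"ty": -11},{"finger_gap": 15,"tx": 30,"ty": -11},{"finger_gap": 15,"tx": 30,"ty": -11},{"finger_gap": 15,"tx": 30,"ty": -11},{"finger_gap": 15,"tx": 10,"ty": -4},{"finger_gap": 15,"tx": 6},{"finger_gap": 15},{"finger_gap": 15},{"finger_gap": 15}]}}

```text
time: 8.65
position: [414.9, 219.0, 232.3]
tool_rot: [0.0, 0.732, 0.681, -0.0]
force: [-0.4, -0.5, -1.6]
opening: 20.6
grasp_force: 49.1
```

```bash
python3 -c "
from h import *
d(415.3,221.4,225,-0.07)
s,im=snap('wrist','w3');print(s['position'],s['force'])
s2,t=snap('top','top3');s2,t=snap('scene','sc3')
crop(im,200,60,440,240,3,'w3c')"
```

```text
delta [2.5 0.2 7.3] yang -0.073 turn -0.003
[414.92143951 218.96037387 232.28489049] [-0.35738598 -0.52374596 -1.62256047]
```

View pics/w3c.png

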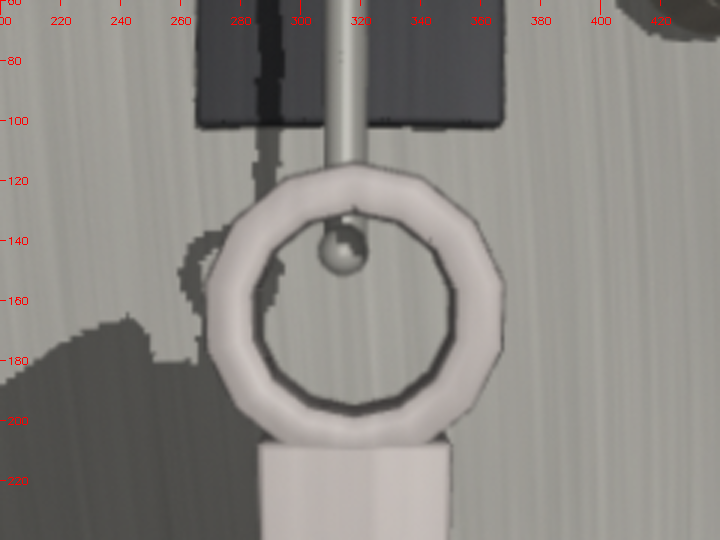

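```bash
python3 - <<'E'
from h import *
s=manip.get_state()
w=lambda u,v:ray('wrist',u,v,s)
print('eye',onz(w(317.8,162.5),252),'eye2',onz(w(317.8,164),248)); print('tip',onz(w(314.5,143),201)); print('rod',onz(w(315.5,110),169),onz(w(315.5,70),169))
print(s['joint_pos'])
E
```

```text
eye [418.8 283.3 252. ] eye2 [418.7 282.5 248. ]
tip [417.5 288.3 201. ]
rod [418.9 305.5 169. ] [420.6 327.9 169. ]
[-0.98124435  0.23737378  0.46435158  2.02090738 -0.13346752  0.91200114
 -0.518323  ]
```

Call:
{"api": "steer_hand", "payload": {"deltas": [{"finger_gap": 15,"tx": 3,"ty": -1},{"finger_gap": 15,"tx": 2.5,"ty": -0.3},{"finger_gap": 15},{"finger_gap": 15,"tz": 15},{"finger_gap": 15,"tz": 15},{"finger_gap": 15,"tz": 10},{"finger_gap": 15}]}}

```text
time: 9.5
position: [412.8, 225.3, 191.2]
tool_rot: [-0.0, 0.732, 0.682, -0.001]
force: [-0.0, 0.2, -0.5]
opening: 21.0
grasp_force: 49.0
```

Call:
{"api": "steer_hand", "payload": {"deltas": [{"finger_gap": 15,"tz": 10},{"finger_gap": 15,"tz": 10},{"finger_gap": 15,"tz": 8},{"finger_gap": 15,"tz": 5},{"finger_gap": 15}]}}

```text
time: 10.0
position: [413.2, 225.5, 158.6]
tool_rot: [-0.0, 0.732, 0.682, -0.001]
force: [-0.1, 0.3, -1.8]
opening: 20.6
grasp_force: 49.1
```

```bash
python3 -c "
from h import *
s,im=snap('wrist','w4');print(s['position'],s['force']);d(415,224,158)
crop(im,220,60,420,230,3,'w4c')"
```

```text
[413.17860563 225.46511738 158.55664451] [-0.07935212  0.3341733  -1.80598052]
delta [-1.5  1.6  1. ] yang -0.071 turn None
```

View pics/w4c.png

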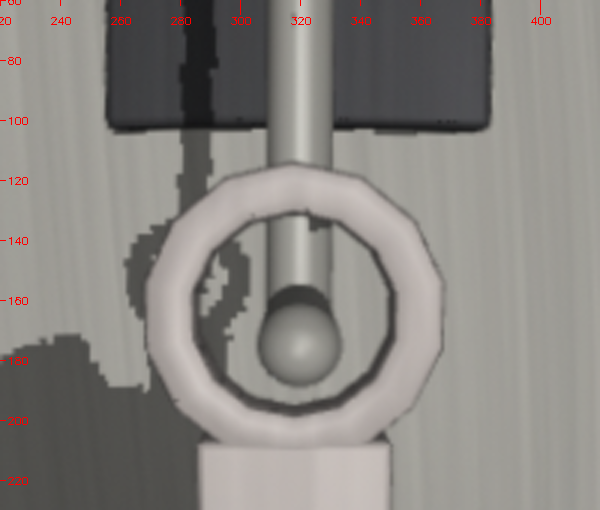

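Call:
{"api": "steer_hand", "payload": {"deltas": [{"finger_gap": 15,"tx": 1,"tz": 4},{"finger_gap": 15,"tz": 3},{"finger_gap": 15,"tx": 0.5,"tz": 4},{"finger_gap": 15,"tx": 1,"tz": 4},{"finger_gap": 15,"tx": 1,"tz": 4},{"finger_gap": 15}], "grip_force": 20}}

```text
time: 10.65
position: [414.0, 229.4, 140.0]
tool_rot: [0.0, 0.732, 0.681, 0.0]
force: [-0.3, -1.9, 4.4]
opening: 20.8
grasp_force: 50.5
```

Call:
{"api": "steer_hand", "payload": {"deltas": [{"finger_gap": 15,"tx": 1,"tz": 4},{"finger_gap": 15,"tx": 1.5,"tz": 4},{"finger_gap": 15,"tx": 1.5,"tz": 4},{"finger_gap": 15,"tx": 1.5,"tz": 4},{"finger_gap": 15,"tx": 1.5,"tz": 3},{"finger_gap": 15}]}}

```text
time: 11.25
position: [414.3, 236.5, 121.0]
tool_rot: [-0.0, 0.732, 0.682, -0.0]
force: [-0.5, -2.1, 5.2]
opening: 20.8
grasp_force: 53.2
```

```bash
python3 -c "
from h import *
s,im=snap('scene','sc5');crop(im,330,60,470,200,4,'sc5c')"
```

```text
(no output)
```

View pics/sc5c.png

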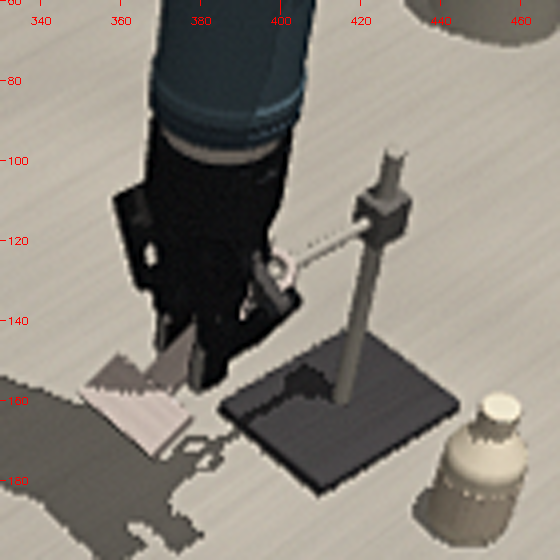

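Call:
{"api": "steer_hand", "payload": {"deltas": [{"finger_gap": 85},{"finger_gap": 85},{"finger_gap": 85},{"finger_gap": 85},{"finger_gap": 85,"tx": -10,"tz": -5},{"finger_gap": 85,"tx": -20,"tz": -15},{"finger_gap": 85,"tx": -20,"tz": -30},{"finger_gap": 85,"tx": -20,"tz": -40},{"finger_gap": 85,"tz": -40},{"finger_gap": 85,"tz": -30}]}}

```text
time: 12.3
position: [409.7, 164.8, 283.8]
tool_rot: [-0.0, 0.733, 0.681, 0.001]
force: [-0.1, 0.4, 0.4]
opening: 84.8
grasp_force: 0.0
```

Call:
{"api": "steer_hand", "payload": {"deltas": [{"finger_gap": 85,"tx": -40,"ty": 10},{"finger_gap": 85,"tx": -40,"ty": 10},{"finger_gap": 85,"tx": -40,"ty": 10},{"finger_gap": 85,"tx": -40,"ty": 10},{"finger_gap": 85,"tx": -40,"ty": 10},{"finger_gap": 85,"tx": -30,"ty": 10},{"finger_gap": 85,"tx": -30,"ty": 10},{"finger_gap": 85},{"finger_gap": 85},{"finger_gap": 85}]}}

```text
time: 13.3
position: [460.3, -97.0, 281.2]
tool_rot: [-0.0, 0.731, 0.682, 0.0]
force: [-0.8, 0.3, 0.2]
opening: 85.1
grasp_force: 0.0
```

```bash
python3 -c "
from h import *
s,im=snap('scene','sc6');print(s['position'],s['force']);snap('top','top6');s,w=snap('wrist','w6')
a=cv2.resize(im[60:200,300:480],None,fx=3,fy=3);b=cv2.resize(im[230:430,130:310],(540,420))
cv2.imwrite('pics/sc6c.png',cv2.hconcat([a,b])[:,:800])"
```

```text
[460.28151771 -96.95540286 281.1830092 ] [-0.83679422  0.34704526  0.18005159]
```

View pics/sc6c.png

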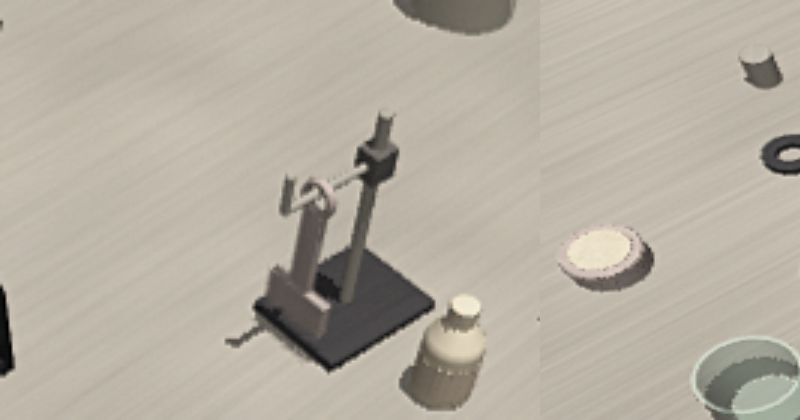

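Call:
{"api": "steer_hand", "payload": {"deltas": [{"finger_gap": 85,"tx": -30,"ty": 0.4},{"finger_gap": 85,"tx": -36,"ty": 0.4,"tz": 10},{"finger_gap": 85,"tx": -36,"ty": 0.4,"tz": 10},{"finger_gap": 85,"tx": -36,"ty": 0.4,"tz": 15},{"finger_gap": 85,"tx": -36,"ty": 0.4,"tz": 15},{"finger_gap": 85,"tx": -36,"ty": 0.4,"tz": 15},{"finger_gap": 85,"tx": -36,"ty": 0.4,"tz": 15},{"finger_gap": 85,"tx": -36,"ty": 0.4,"tz": 10},{"finger_gap": 85,"tx": -34,"ty": 0.4,"tz": 10},{"finger_gap": 85},{"finger_gap": 85}]}}

```text
time: 14.55
position: [441.8, -413.1, 180.9]
tool_rot: [-0.001, 0.732, 0.681, -0.0]
force: [-0.6, 0.5, 0.4]
opening: 84.9
grasp_force: 0.0
```

```bash
cat >> h.py <<'E'
def ells(im,lo,hi,amin,amax,roi=None):
    "ellipse fits of blobs with grey in [lo,hi]"
    g=cv2.cvtColor(im,6); m=cv2.inRange(g,lo,hi); m=cv2.morphologyEx(m,cv2.MORPH_OPEN,np.ones((3,3)))
    r=[]
    for c in cv2.findContours(m,cv2.RETR_EXTERNAL,cv2.CHAIN_APPROX_NONE)[0]:
        a=cv2.contourArea(c)
        if amin<a<amax:
            e=cv2.fitEllipse(cv2.convexHull(c) if len(c)>5 else c); r.append((np.round(e[0],1).tolist(),np.round(e[1],1).tolist(),a))
    return r
E
python3 -c "
from h import *
s,im=snap('wrist','w7');print(s['position'],s['force']);d(442,-413,150,-0.07)"
```

```text
[ 441.80549637 -413.07183454  180.85473412] [-0.64274211  0.46511782  0.41582165]
delta [-1.  -0.4 31.1] yang -0.07 turn 0.0
```

View pics/w7.png

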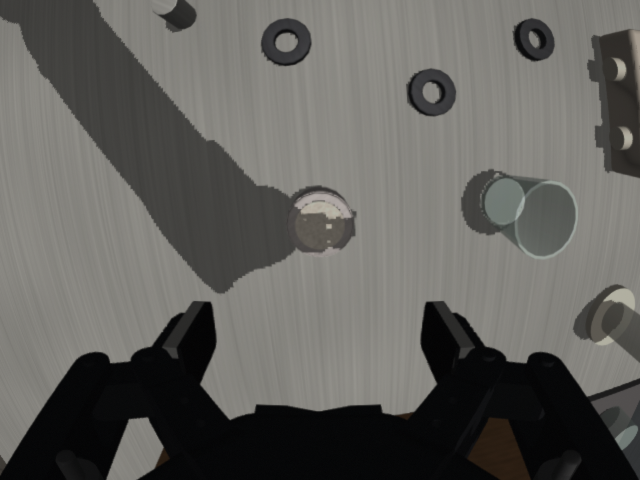

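```bash
python3 - <<'E'
from h import *
s=manip.get_state()
w=lambda u,v:ray('wrist',u,v,s)
print('tin',onz(w(321.5,222),34),tri(w(321.5,222),ray('top',463.5,280),ray('scene',150.5,347)))
for p in [(286.5,42),(432,92),(534,40)]: print(onz(w(*p),8))
E
```

```text
tin [ 444.7 -410.3   34. ] (array([ 442.9, -411.5,   38.1]), [2.8, 3.2, 0.5])
[ 425.9 -258.5    8. ]
[ 547.1 -307.3    8. ]
[ 656.5 -251.     8. ]
```

Call:
{"api": "steer_hand", "payload": {"deltas": [{"finger_gap": 85,"tx": 1,"ty": 1,"tz": 30},{"finger_gap": 85,"tx": 1,"ty": 1,"tz": 30},{"finger_gap": 85,"tz": 30},{"finger_gap": 85,"tz": 30},{"finger_gap": 85,"tz": 25},{"finger_gap": 85,"tz": 20},{"finger_gap": 85,"tz": 10},{"finger_gap": 85,"tz": 3},{"finger_gap": 85}], "grip_force": 40}}

```text
time: 15.5
position: [444.8, -411.1, 3.9]
tool_rot: [0.0, 0.731, 0.682, 0.0]
force: [-0.1, -0.0, 0.4]
opening: 85.3
grasp_force: 0.0
```

Call:
{"api": "steer_hand", "payload": {"deltas": [{"finger_gap": 48},{"finger_gap": 48},{"finger_gap": 48},{"finger_gap": 48},{"finger_gap": 48},{"finger_gap": 48}], "grip_force": 40}}

```text
time: 16.1
position: [444.5, -411.9, 4.5]
tool_rot: [0.001, 0.732, 0.682, 0.0]
force: [-1.3, 0.1, 5.6]
opening: 53.2
grasp_force: 41.3
```

Call:
{"api": "steer_hand", "payload": {"deltas": [{"finger_gap": 48,"tz": -10},{"finger_gap": 48,"tz": -30},{"finger_gap": 48,"tz": -40},{"finger_gap": 48,"tz": -40},{"finger_gap": 48,"tz": -40},{"finger_gap": 48,"tz": -40},{"finger_gap": 48},{"finger_gap": 48},{"finger_gap": 48},{"finger_gap": 48},{"finger_gap": 48}]}}

```text
time: 17.2
position: [443.5, -411.0, 202.1]
tool_rot: [-0.001, 0.732, 0.682, -0.0]
force: [0.8, -0.3, -3.0]
opening: 53.0
grasp_force: 43.1
```

```bash
python3 -c "
from h import *
F=[]
for i in range(20):
    F.append(manip.get_state()['force'][2]); manip.snapshot('wrist')
print(np.mean(F),np.std(F)/4.5)"
```

```text
-2.476637925748891 0.10879283188677799
```

Call:
{"api": "steer_hand", "payload": {"deltas": [{"finger_gap": 48,"tx": 10,"ty": 5,"rz": -0.0875},{"finger_gap": 48,"tx": 20,"ty": 11,"rz": -0.0875},{"finger_gap": 48,"tx": 29,"ty": 16},{"finger_gap": 48,"tx": 29,"ty": 16},{"finger_gap": 48,"tx": 29,"ty": 16},{"finger_gap": 48,"tx": 29,"ty": 16},{"finger_gap": 48,"tx": 29,"ty": 16},{"finger_gap": 48,"tx": 29,"ty": 16},{"finger_gap": 48,"tx": 29,"ty": 16},{"finger_gap": 48,"tx": 29,"ty": 16},{"finger_gap": 48,"tx": 29,"ty": 16},{"finger_gap": 48,"tx": 29,"ty": 16},{"finger_gap": 48,"tx": 29,"ty": 16},{"finger_gap": 48,"tx": 29,"ty": 16},{"finger_gap": 48,"tx": 20,"ty": 11},{"finger_gap": 48,"tx": 10,"ty": 5},{"finger_gap": 48},{"finger_gap": 48}]}}

```text
time: 20.0
position: [627.6, 14.0, 203.3]
tool_rot: [0.0, 0.67, 0.742, -0.001]
force: [-0.7, -1.4, -2.7]
opening: 52.7
grasp_force: 43.0
```

```bash
python3 -c "
from h import *
d(627,22,202,0.105)
s,im=snap('wrist','w8');print(s['position'],s['force'])
g=cv2.cvtColor(im,6);print(g[60:300:12,250:400:12])"
```

```text
delta [8.  0.3 1.3] yang 0.102 turn -0.003
[627.5666119   14.04332982 203.31384096] [-0.67716447 -1.43363769 -2.6715266 ]
[[157 152 159 157 157 153 158 149  60  61  61 154 154]
 [103 103 101 102 104 103  47  47  61  61 106 105 133]
 [105 170 180 179 188 184 184 192 190 188 189 192 171]
 [103 177 179 178 187 183 125 127 189 189 188 192 174]
 [104 170 178 176 120 122 124 126 126 127 188 192 178]
 [102 169 177 165 120 122 124 125 127 128 182 191 174]
 [102 161 175 118 119 122 124 125 126 127 127 190 174]
 [101 155 175 118 120 122 123 124 126 127 127 188 167]
 [166 142 173 121 119 121 122 124 125 125 128 186 163]
 [169 140 174 173 117 119 121 122 123 124 185 185 159]
 [ 50  99 172 172 178 113 119 120 129 185 183 183 143]
 [ 89  87  84 173 178 176 178 184 186 184 183 181 151]
 [ 86  86  85  86 144 175 176 183 183 183 182 181 136]
 [ 86  86  85  85  87  86 175 180 182 181 181 179 154]
 [ 59  57  85  85  88  85  87  89  89  87 180 178 153]
 [ 78  79  86  84  87  85  87  89  88  87 179 177 158]
 [ 48  47  86  84  87  83  86  88  88  86 177 176 158]
 [ 49  99  87  58  59  59  60  61  64 173 175 175 159]
 [ 97  98  57  60  59  59  61  59  59  66 173 174 156]
 [ 99  58  58  79  80  94  91  91  69  65  55 174 160]]
```

```bash
python3 - <<'E'
from h import *
s=manip.get_state();im=cv2.imread('pics/w8.png')
for e in ells(im,110,132,2500,12000): print(e, onz(ray('wrist',*e[0],s),100))
E
```

```text
([327.8, 139.5], [89.9, 90.7], 6193.5) [626.4  82.5 100. ]
```

Call:
{"api": "steer_hand", "payload": {"deltas": [{"finger_gap": 48,"tx": 14,"ty": 1},{"finger_gap": 48,"tx": 20,"ty": 2},{"finger_gap": 48,"tx": 20,"ty": 2},{"finger_gap": 48,"tx": 14,"ty": 0.7},{"finger_gap": 48},{"finger_gap": 48,"tz": 20},{"finger_gap": 48,"tz": 25},{"finger_gap": 48,"tz": 25},{"finger_gap": 48,"tz": 15},{"finger_gap": 48,"tz": 5},{"finger_gap": 48},{"finger_gap": 48}]}}

```text
time: 21.25
position: [627.6, 83.7, 114.4]
tool_rot: [0.001, 0.67, 0.743, 0.001]
force: [0.7, 0.0, -1.9]
opening: 52.9
grasp_force: 43.0
```

```bash
python3 -c "
from h import *
d(626.2,82.3,105,0.105)"
```

```text
delta [-1.3 -1.5  9.4] yang 0.104 turn -0.001
```

Call:
{"api": "steer_hand", "payload": {"deltas": [{"finger_gap": 48,"tx": -1.3,"ty": -1.5,"tz": 3},{"finger_gap": 48,"tz": 3},{"finger_gap": 48,"tz": 2},{"finger_gap": 48,"tz": 1},{"finger_gap": 48}]}}

```text
time: 21.75
position: [625.2, 82.7, 104.1]
tool_rot: [-0.0, 0.669, 0.743, -0.0]
force: [-0.9, 0.1, -2.8]
opening: 52.9
grasp_force: 43.0
```

Call:
{"api": "steer_hand", "payload": {"deltas": [{"finger_gap": 48,"tz": 1},{"finger_gap": 48,"tz": 1},{"finger_gap": 48}]}}

```text
time: 22.05
position: [625.3, 82.7, 102.2]
tool_rot: [0.0, 0.669, 0.743, -0.0]
force: [-0.4, 0.7, -1.0]
opening: 52.9
grasp_force: 43.0
```

Call:
{"api": "steer_hand", "payload": {"deltas": [{"finger_gap": 58},{"finger_gap": 62},{"finger_gap": 85},{"finger_gap": 85},{"finger_gap": 85},{"finger_gap": 85,"tz": -10},{"finger_gap": 85,"tz": -30},{"finger_gap": 85,"tz": -40},{"finger_gap": 85,"tz": -30}]}}

```text
time: 22.95
position: [626.0, 82.3, 215.3]
tool_rot: [0.001, 0.67, 0.743, 0.001]
force: [1.3, -0.0, -0.4]
opening: 84.9
grasp_force: 0.0
```

Call:
{"api": "steer_hand", "payload": {"deltas": [{"finger_gap": 85,"tx": -12},{"finger_gap": 85,"tx": -30},{"finger_gap": 85,"tx": -30},{"finger_gap": 85,"tx": -12},{"finger_gap": 85},{"finger_gap": 85},{"finger_gap": 85}]}}

```text
time: 23.65
position: [634.0, 1.4, 212.0]
tool_rot: [-0.001, 0.668, 0.744, 0.0]
force: [-0.1, 0.2, -0.3]
opening: 84.9
grasp_force: 0.0
```

```bash
python3 -c "
from h import *
s,im=snap('wrist','w9');print(s['position'],s['force']);snap('scene','sc9');snap('top','top9')
crop(im,160,0,480,240,2,'w9c')"
```

```text
[634.00552628   1.42361571 211.97901374] [-0.10024853  0.16677985 -0.29917923]
```

View pics/w9c.png

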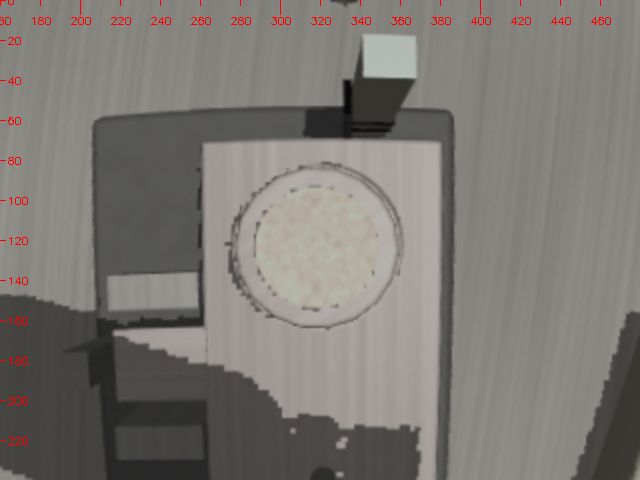

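Call:
{"api": "steer_hand", "payload": {"deltas": [{"finger_gap": 75,"tx": -9,"ty": -16},{"finger_gap": 75,"tx": -16,"ty": -28},{"finger_gap": 75,"tx": -16,"ty": -30},{"finger_gap": 75,"tx": -16,"ty": -30,"tz": 5},{"finger_gap": 75,"tx": -16,"ty": -30,"tz": 10},{"finger_gap": 75,"tx": -16,"ty": -30,"tz": 15},{"finger_gap": 75,"tx": -16,"ty": -30,"tz": 15},{"finger_gap": 75,"tx": -12,"ty": -24,"tz": 5},{"finger_gap": 75,"tx": -4,"ty": -6},{"finger_gap": 75},{"finger_gap": 75},{"finger_gap": 75}]}}

```text
time: 25.0
position: [425.4, -143.7, 162.7]
tool_rot: [0.001, 0.669, 0.744, 0.0]
force: [-0.6, -0.5, -0.1]
opening: 75.1
grasp_force: 0.0
```

```bash
cat >> h.py <<'E'
def rings(f):
    s,im=snap('wrist',f); g=cv2.cvtColor(im,6); print(s['position'].round(1))
    m=cv2.inRange(g,0,62); cs,hr=cv2.findContours(m,cv2.RETR_CCOMP,cv2.CHAIN_APPROX_NONE)
    for c,h in zip(cs,hr[0]):
        if h[3]>=0 and 150<cv2.contourArea(c)<3000:   # hole
            e=cv2.fitEllipse(c); p=cs[h[3]]
            if cv2.contourArea(p)<9000 and min(e[1])/max(e[1])>.6:
                E=cv2.fitEllipse(cv2.convexHull(p)); print('hole',np.round(e[0],1),np.round(e[1],1),onz(ray('wrist',*e[0],s),8),'outer',np.round(E[0],1),np.round(E[1],1),onz(ray('wrist',*E[0],s),10))
    return s,im
E
python3 -c "
from h import *
d(423.5,-142,162,.105); rings('r1')"
```

```text
delta [ 1.9 -1.8  0.7] yang 0.106 turn 0.001
[ 425.4 -143.7  162.7]
hole [304.7 339.3] [13.8 21. ] [ 424.7 -257.1    8. ] outer [304.7 339.2] [41. 44.] [ 424.6 -255.7   10. ]
hole [315.7 218.2] [20.7 22.7] [ 422.8 -140.8    8. ] outer [315.5 218.4] [49.9 52.2] [ 422.6 -140.5   10. ]
hole [519.5  17.1] [18.8 26.3] [580.7  62.8   8. ] outer [512.4  75. ] [127.4 272.5] [576.1   5.6  10. ]
```

Call:
{"api": "steer_hand", "payload": {"deltas": [{"finger_gap": 75,"tx": 2.7,"ty": -2.3,"tz": 20},{"finger_gap": 75,"tz": 35},{"finger_gap": 75,"tz": 35},{"finger_gap": 75,"tz": 30},{"finger_gap": 75,"tz": 20},{"finger_gap": 75,"tz": 12},{"finger_gap": 75,"tz": 7},{"finger_gap": 75,"tz": 3},{"finger_gap": 75}], "grip_force": 40}}

```text
time: 25.95
position: [421.8, -142.1, 0.6]
tool_rot: [0.0, 0.669, 0.743, 0.0]
force: [0.2, -0.0, 1.2]
opening: 75.1
grasp_force: 0.0
```

Call:
{"api": "steer_hand", "payload": {"deltas": [{"finger_gap": 35},{"finger_gap": 35},{"finger_gap": 35},{"finger_gap": 35},{"finger_gap": 35},{"finger_gap": 35}], "grip_force": 50}}

```text
time: 26.55
position: [421.9, -142.1, 1.4]
tool_rot: [0.001, 0.669, 0.743, 0.001]
force: [-2.9, 1.3, 12.9]
opening: 40.0
grasp_force: 48.6
```

Call:
{"api": "steer_hand", "payload": {"deltas": [{"finger_gap": 35,"tz": -10},{"finger_gap": 35,"tz": -30},{"finger_gap": 35,"tz": -40},{"finger_gap": 35,"tx": 2,"ty": 14,"tz": -40},{"finger_gap": 35,"tx": 6,"ty": 28,"tz": -40},{"finger_gap": 35,"tx": 6,"ty": 30,"tz": -33},{"finger_gap": 35,"tx": 6,"ty": 30,"tz": -20},{"finger_gap": 35,"tx": 6,"ty": 30},{"finger_gap": 35,"tx": 6,"ty": 30},{"finger_gap": 35,"tx": 6,"ty": 30},{"finger_gap": 35,"tx": 4,"ty": 22},{"finger_gap": 35,"ty": 12},{"finger_gap": 35},{"finger_gap": 35},{"finger_gap": 35}]}}

```text
time: 28.05
position: [640.6, -77.3, 213.5]
tool_rot: [-0.0, 0.67, 0.743, -0.0]
force: [-0.6, -1.0, -1.5]
opening: 39.6
grasp_force: 50.7
```

```bash
python3 -c "
from h import *
d(643,-76.6,215,.105)
s,im=snap('wrist','p1');g=cv2.cvtColor(im,6)
np.set_printoptions(linewidth=250)
print(g[90:240:6,270:380:5])"
```

```text
delta [ 0.4  2.5 -1.5] yang 0.103 turn -0.002
[[177 173 179 176 180 181 183 176 181 185 183 186 188 184 187 185 187 186 184 188 182 190]
 [178 172 178 176 181 181 183 176 181 186 184 185 187 185 188 185 188 187 184 189 183 191]
 [176 172 179 176 180 181 184 176 180 186 182 185 187 185 188 186 188 187 185 190 181 190]
 [177 172 179 175 180 181 183 177 180 186 183 186 188 185 189 186 187 188 186 190 182 189]
 [177 171 181 175 180 181 183 177 182 186 182 185 188 185 189 186 187 187 186 190 182 190]
 [178 171 180 175 180 181 184 177 181 186 183 185 187 185 188 186 187 188 186 191 183 190]
 [178 172 180 176 180 181 182 178 182 185 182 185 188 185 189 186 188 188 185 191 182 190]
 [177 172 180 175 179 181 182  95  91  93 141 176 138 186 188 186 187 189 186 192 183 190]
 [177 171 181 175 180 181 182  89  87  86 152 186 172 186 189 188 188 189 186 194 182 190]
 [177 171 181 175 180 182 181 178 180 184 157 117 177 186 188 188 187 189 187 194 183 191]
 [176 
[... 659 characters left out ...]
5 106 106 105 107 107 105 105 109 109 109 108 107 110 112 111]
 [ 50  50  49  49  49  49  50  66 106 106  93 102  89 108 107 106 106 109 110 111 110 110]
 [ 45  44  44  44  44  41  41  41  50  55  47  47  48  68  84  96  93  92  92  90  87  82]
 [ 78  80  80  82  82  69  82  78  66  83  80  80  80 157 157 156 156 157 157 157 160 155]
 [ 79  79  79  82  81  81  78  81 154  82  80  82  80 156 157 154 157 157 158 158 159 156]
 [ 79  80  78  82  81  80 141 161 157 155 151 151 156 155 158 153 157 155 159 160 157 158]
 [ 80  79  78  81  89 157 154 162 159 159 157 160 157 156 158 153 157 157 159 159 157 157]
 [ 80  81  78  82 158 156 152 161 159 159 156 159 157 157 160 154 158 160 156 160 155 158]]
```

```bash
python3 - <<'E'
from h import *
np.set_printoptions(linewidth=250)
s=manip.get_state();im=cv2.imread('pics/p1.png');g=cv2.cvtColor(im,6)
print(g[124:152:2,300:346:2])
for z in (135,140,145): print(onz(ray('wrist',325,138,s),z))
E
```

```text
[[182 185 178 178 184 181 181 184 186 183 182 183 183 187 189 187 186 185 187 193 189 184 184]
 [182 184 179 179 183 182 181 184 186 183 182 183 183 187 188 188 186 186 187 193 189 184 184]
 [182 185 179 179 183 181 181 183 186 181 177 171 144 165 184 187 186 185 187 192 189 184 185]
 [182 185 166 128 131 170 176 178 181 143  96 134 147 146 136 157 185 185 188 193 188 184 186]
 [182 184 156  85  87  91  90  92  92  92 141 164 174 176 170 138 163 185 187 192 188 184 185]
 [181 184 155  84  87  87  86  87  84 118 153 169 185 190 184 169 136 182 187 191 188 184 185]
 [181 184 154  84  87  86  86  87  79 135 155 173 189 193 190 177 129 175 187 191 188 184 186]
 [182 183 122  84  87  87  86  87  78 124 152 169 183 184 179 172 130 181 187 192 189 185 185]
 [181 184 150 131  87  86  93  96  91 101 142 155 167 168 164 154 143 184 188 192 189 185 186]
 [181 185 179 158  96  96 165 181 166 137 110 140 149 154 150 128 175 185 187 193 189 185 187]
 [181 185 180 177 181 180 181 184 186 182 157 124 118 125 148 177 186 185 187 193 188 185 187]
 [181 184 180 179 184 183 182 183 186 183 181 181 180 184 187 187 187 185 187 192 188 185 186]
 [181 185 180 178 184 183 181 183 185 183 182 183 182 186 188 187 187 185 187 192 188 185 187]
 [180 184 179 178 185 183 181 183 185 184 181 184 183 186 187 187 186 185 187 192 188 185 187]]
[637.   -6.9 135. ]
[636.9  -6.8 140. ]
[636.9  -6.7 145. ]
```

Call:
{"api": "steer_hand", "payload": {"deltas": [{"finger_gap": 35,"tx": 14,"ty": 1},{"finger_gap": 35,"tx": 22,"ty": 1},{"finger_gap": 35,"tx": 22,"ty": 1},{"finger_gap": 35,"tx": 11.5},{"finger_gap": 35},{"finger_gap": 35},{"finger_gap": 35},{"finger_gap": 35,"tz": 15},{"finger_gap": 35,"tz": 15},{"finger_gap": 35,"tz": 10},{"finger_gap": 35,"tz": 5},{"finger_gap": 35}]}}

```text
time: 29.3
position: [636.8, -7.5, 167.0]
tool_rot: [-0.001, 0.669, 0.743, -0.001]
force: [-0.0, 0.8, -1.1]
opening: 39.4
grasp_force: 50.7
```

```bash
python3 -c "
from h import *
d(636.4,-7.6,145,.105)"
```

```text
delta [-0.1 -0.3 22. ] yang 0.104 turn -0.001
```

Call:
{"api": "steer_hand", "payload": {"deltas": [{"finger_gap": 35,"tz": 10},{"finger_gap": 35,"tz": 10},{"finger_gap": 35,"tz": 10},{"finger_gap": 35,"tz": 10},{"finger_gap": 35}]}}

```text
time: 29.8
position: [636.2, -7.2, 126.4]
tool_rot: [-0.001, 0.669, 0.743, -0.001]
force: [-0.2, 0.1, -1.7]
opening: 39.9
grasp_force: 50.7
```

Call:
{"api": "steer_hand", "payload": {"deltas": [{"finger_gap": 35,"tz": 15},{"finger_gap": 35,"tz": 15},{"finger_gap": 35,"tz": 7},{"finger_gap": 35},{"finger_gap": 60},{"finger_gap": 60},{"finger_gap": 60},{"finger_gap": 60,"tz": -5},{"finger_gap": 60,"tz": -25},{"finger_gap": 60,"tz": -40},{"finger_gap": 60,"tz": -40},{"finger_gap": 60,"tz": -20}]}}

```text
time: 31.0
position: [639.1, -8.0, 225.7]
tool_rot: [0.002, 0.67, 0.743, 0.002]
force: [-0.3, -0.0, -0.6]
opening: 60.0
grasp_force: 0.0
```

Call:
{"api": "steer_hand", "payload": {"deltas": [{"finger_gap": 75,"tx": -11,"ty": -12},{"finger_gap": 75,"tx": -25,"ty": -26},{"finger_gap": 75,"tx": -25,"ty": -26,"tz": 5},{"finger_gap": 75,"tx": -25,"ty": -26,"tz": 10},{"finger_gap": 75,"tx": -25,"ty": -26,"tz": 10},{"finger_gap": 75,"tx": -25,"ty": -26,"tz": 10},{"finger_gap": 75,"tx": -25,"ty": -26,"tz": 10},{"finger_gap": 75,"tx": -25,"ty": -26,"tz": 10},{"finger_gap": 75,"tx": -25,"ty": -26,"tz": 10},{"finger_gap": 75,"tx": -12,"ty": -14},{"finger_gap": 75,"tx": -3,"ty": -3},{"finger_gap": 75},{"finger_gap": 75},{"finger_gap": 75}]}}

```text
time: 32.4
position: [426.2, -255.6, 156.3]
tool_rot: [0.0, 0.668, 0.744, 0.0]
force: [0.2, 0.4, 0.5]
opening: 74.7
grasp_force: 0.0
```

```bash
python3 -c "
from h import *
d(424.7,-257.5,160,.105); rings('r2')"
```

```text
delta [-1.7 -1.7 -3.7] yang 0.106 turn 0.001
[ 426.2 -255.6  156.3]
hole [316.7 227. ] [20.4 23.1] [ 424.9 -258.3    8. ] outer [316.4 226.4] [50.8 52.9] [ 424.6 -257.3   10. ]
```

Call:
{"api": "steer_hand", "payload": {"deltas": [{"finger_gap": 75,"tx": -2.3,"ty": -1.6,"tz": 20},{"finger_gap": 75,"tz": 35},{"finger_gap": 75,"tz": 35},{"finger_gap": 75,"tz": 30},{"finger_gap": 75,"tz": 18},{"finger_gap": 75,"tz": 9},{"finger_gap": 75,"tz": 6},{"finger_gap": 75,"tz": 2},{"finger_gap": 75}], "grip_force": 40}}

```text
time: 33.35
position: [424.4, -259.3, 1.8]
tool_rot: [0.0, 0.669, 0.743, 0.0]
force: [0.1, 0.1, 0.2]
opening: 74.7
grasp_force: 0.0
```

Call:
{"api": "steer_hand", "payload": {"deltas": [{"finger_gap": 35},{"finger_gap": 35},{"finger_gap": 35},{"finger_gap": 35},{"finger_gap": 35},{"finger_gap": 35}], "grip_force": 50}}

```text
time: 33.95
position: [424.3, -259.4, 2.3]
tool_rot: [0.0, 0.669, 0.743, 0.0]
force: [-2.1, 0.6, 10.6]
opening: 39.3
grasp_force: 48.9
```

Call:
{"api": "steer_hand", "payload": {"deltas": [{"finger_gap": 35,"tz": -10},{"finger_gap": 35,"tz": -30},{"finger_gap": 35,"tz": -40},{"finger_gap": 35,"tz": -40},{"finger_gap": 35,"tz": -40},{"finger_gap": 35,"tz": -35},{"finger_gap": 35,"tz": -20},{"finger_gap": 35},{"finger_gap": 35}]}}

```text
time: 34.85
position: [423.7, -258.8, 216.3]
tool_rot: [0.0, 0.669, 0.743, 0.0]
force: [0.1, 0.1, -1.6]
opening: 39.3
grasp_force: 50.7
```

Call:
{"api": "steer_hand", "payload": {"deltas": [{"finger_gap": 35,"tx": 8,"ty": 12},{"finger_gap": 35,"tx": 18,"ty": 27},{"finger_gap": 35,"tx": 18,"ty": 27},{"finger_gap": 35,"tx": 18,"ty": 27},{"finger_gap": 35,"tx": 18,"ty": 27},{"finger_gap": 35,"tx": 18,"ty": 27},{"finger_gap": 35,"tx": 18,"ty": 27},{"finger_gap": 35,"tx": 18,"ty": 27},{"finger_gap": 35,"tx": 14,"ty": 21},{"finger_gap": 35,"tx": 7,"ty": 10},{"finger_gap": 35,"tx": 3,"ty": 5},{"finger_gap": 35},{"finger_gap": 35},{"finger_gap": 35}]}}

```text
time: 36.25
position: [642.3, -78.8, 216.5]
tool_rot: [-0.0, 0.67, 0.742, -0.0]
force: [0.4, -0.6, -0.7]
opening: 39.4
grasp_force: 50.7
```

```bash
python3 -c "
from h import *
d(636.4,-7.6,215,.105)
s,im=snap('wrist','p2');g=cv2.cvtColor(im,6)
np.set_printoptions(linewidth=250)
print(g[84:200:6,260:400:5])"
```

```text
delta [71.4  1.3  1.5] yang 0.102 turn -0.003
[[185 172 179 176 179 177 184 183 186 184 183 185 185 192 187 195 181 191 191 185 189 184 191 193 105  88 156 155]
 [189 176 179 176 179 177 183 183 187 185 183 186 185 192 187 195 183 190 191 186 190 186 192 194 106  91 156 157]
 [ 83 176 180 176 179 177 184 183 187 185 183 186 185 192 188 194 184 191 191 186 191 185 192 193 107  87 157 159]
 [100 169 179 174 179 178 183 183 187 185 182 187 185 191 188 195 185 192 193 186 191 186 191 192 106  92 158 160]
 [ 64 168 179 175 179 177 183 182 187 183 176  99  72  77 176 195 185 193 192 187 191 185 191 195 109  96 158 161]
 [ 82 155 180 174 180 178 183 183 183  64  71  73  75  76  75  75 166 193 193 187 192 186 192 196 110  93 157 161]
 [ 72 166 180 174 181 178 182 179  65  70  76  73  61  64  73  75  75 163 193 187 192 186 192 195 110  88 157 162]
 [102 159 180 173 181 179 183  63  70  76  52 182 142 170  77  71  76  76 194 188 192 186 192 196 108  89 157 16
[... 683 characters left out ...]
 162 158]
 [104 113 177 175 183 178 183 184 186 183 185 186 185 189 189 194 190 193 193 189 195 189 194 197 112 110 162 159]
 [ 51  83 177 177 184 177 183 184 185 183 186 187 186 188 189 195 191 193 193 190 196 188 195 197 112 104 163 162]
 [ 50  58 128 177 185 178 184 185 186 184 187 187 187 189 189 194 190 193 192 189 196 187 193 194 112 117 161 163]
 [ 50  50  49  50  50  49 103 106 105 106 107 105 108 108 107 109 111 110 110 109 111 113 114 114 112 127 159 164]
 [ 50  50  50  50  49  49  49 104 105 107 107 107 108 107 106 107 110 109 110 109 111 113 112 111 111 145 159 165]
 [ 50  49  49  49  49  49  50  49  50  88 107 107  57 103  69 105 108 106 108 110 112 113 112 112 110 145 159 164]]
```

```bash
cat >> h.py <<'E'
def panz(f,tz,rows,tool=(0,0.669,0.743,0)):
    from scipy.optimize import brentq
    g=cv2.cvtColor(cv2.imread(f'pics/{f}.png'),6).astype(float); s={'position':np.array([0,0,tz]),'tool_rot':np.array(tool)}; Z=[]
    for r in rows:
        L=g[r,230:300]; R=g[r,345:410]
        l=np.where(L<140)[0]; q=np.where(R<140)[0]
        if len(l)==0 or len(q)==0: continue
        a=l[-1];b=q[0]
        a=230+a+(140-L[a])/(L[a+1]-L[a]); b=345+b-(140-R[b])/(R[b-1]-R[b])
        w=lambda z: np.linalg.norm(onz(ray('wrist',a,r,s),z)-onz(ray('wrist',b,r,s),z))-90*1
        Z.append(brentq(w,0,tz))
    return np.median(Z).round(1),len(Z),np.std(Z).round(1)
E
python3 -c "
from h import *
print(panz('w8',203.3,range(90,160,2)),panz('w8',203.3,range(90,130,2)))
print(panz('w9',212,range(80,160,2)),panz('p1',213.5,range(90,180,2)),panz('p2',216.5,range(84,180,2)))
"
```

```text
Traceback (most recent call last):
  File "h.py", line 63, in panz
    Z.append(brentq(w,0,tz))
             ~~~~~~^^^^^^^^
ValueError: f(a) and f(b) must have different signs
```

```bash
sed -i 's/g\[r,230:300\]/g[r,230:278]/; s/g\[r,345:410\]/g[r,368:410]/; s/345+b/368+b/; s/Z.append(brentq(w,0,tz))/Z+=[brentq(w,0,tz)] if w(0)*w(tz)<0 else []/' h.py
python3 -c "
from h import *
print(panz('w8',203.3,range(90,190,2)))
print(panz('w9',212,range(80,160,2)),panz('p1',213.5,range(90,180,2)),panz('p2',216.5,range(84,180,2)))
"
```

```text
Traceback (most recent call last):
  File "h.py", line 63, in panz
    Z+=[brentq(w,0,tz)] if w(0)*w(tz)<0 else []
        ~~~~~~^^^^^^^^
  File "h.py", line 62, in <lambda>
    w=lambda z: np.linalg.norm(onz(ray('wrist',a,r,s),z)-onz(ray('wrist',b,r,s),z))-90*1
                                                             ~~~^^^^^^^^^^^^^^^
  File "h.py", line 13, in ray
    P=manip.camera_params(n); f=240/np.tan(np.radians(P['vfov']/2)); d=np.array([(u-P['cx'])/f,(v-P['cy'])/f,1.])
ValueError: time passes only in moves, steps and waits
```

```bash
python3 - <<'E'
t=open('h.py').read()
t=t.replace("from station import manip\n","from station import manip\nimport functools\ncp=functools.lru_cache(None)(lambda n: manip.camera_params(n))\n").replace("P=manip.camera_params(n)","P=cp(n)")
open('h.py','w').write(t)
E
python3 -c "
from h import *
print(panz('w8',203.3,range(90,190,2)))
print(panz('w9',212,range(80,160,2)),panz('p1',213.5,range(90,180,2)),panz('p2',216.5,range(84,180,2)))
"
```

```text
(np.float64(29.4), 33, np.float64(32.2))Traceback (most recent call last):
  File "<string>", line 4, in <module>
    print(panz('w9',212,range(80,160,2)),panz('p1',213.5,range(90,180,2)),panz('p2',216.5,range(84,180,2)))
          ~~~~^^^^^^^^^^^^^^^^^^^^^^^^^^
  File "h.py", line 63, in panz
    a=230+a+(140-L[a])/(L[a+1]-L[a]); b=368+b-(140-R[b])/(R[b-1]-R[b])
                        ~^^^^^
IndexError: index 48 is out of bounds for axis 0 with size 48
```

Call:
{"api": "steer_hand", "payload": {"deltas": [{"finger_gap": 35,"tx": 14,"ty": 0.3},{"finger_gap": 35,"tx": 22,"ty": 0.5},{"finger_gap": 35,"tx": 22,"ty": 0.5},{"finger_gap": 35,"tx": 13.4,"tz": 5},{"finger_gap": 35,"tz": 10},{"finger_gap": 35,"tz": 15},{"finger_gap": 35,"tz": 15},{"finger_gap": 35,"tz": 10},{"finger_gap": 35}]}}

```text
time: 37.2
position: [635.6, -7.2, 159.0]
tool_rot: [-0.001, 0.67, 0.742, -0.001]
force: [-0.7, -0.2, -0.8]
opening: 38.9
grasp_force: 50.7
```

```bash
python3 -c "
from h import *
d(636.4,-7.6,90,.105)"
```

```text
delta [-0.5  1.  69. ] yang 0.103 turn -0.002
```

Call:
{"api": "steer_hand", "payload": {"deltas": [{"finger_gap": 35,"tx": -0.2,"ty": 0.5,"tz": 15},{"finger_gap": 35,"tz": 15},{"finger_gap": 35,"tz": 15},{"finger_gap": 35,"tz": 12},{"finger_gap": 35,"tz": 8},{"finger_gap": 35,"tz": 4},{"finger_gap": 35},{"finger_gap": 60},{"finger_gap": 60},{"finger_gap": 60},{"finger_gap": 60,"tz": -5},{"finger_gap": 60,"tz": -25},{"finger_gap": 60,"tz": -40},{"finger_gap": 60,"tz": -40},{"finger_gap": 60,"tz": -25},{"finger_gap": 60}]}}

```text
time: 38.8
position: [640.1, -7.1, 232.2]
tool_rot: [0.003, 0.669, 0.743, 0.003]
force: [-0.4, -0.2, 1.0]
opening: 59.9
grasp_force: 0.0
```

Call:
{"api": "steer_hand", "payload": {"deltas": [{"finger_gap": 75,"tx": -14,"ty": -6},{"finger_gap": 75,"tx": -28,"ty": -12},{"finger_gap": 75,"tx": -28,"ty": -12},{"finger_gap": 75,"tx": -28,"ty": -12,"tz": 5},{"finger_gap": 75,"tx": -28,"ty": -12,"tz": 10},{"finger_gap": 75,"tx": -28,"ty": -12,"tz": 10},{"finger_gap": 75,"tx": -28,"ty": -12,"tz": 10},{"finger_gap": 75,"tx": -28,"ty": -12,"tz": 10},{"finger_gap": 75,"tx": -28,"ty": -12,"tz": 10},{"finger_gap": 75,"tx": -28,"ty": -11,"tz": 5},{"finger_gap": 75,"tx": -16,"ty": -5},{"finger_gap": 75,"tx": -8,"ty": -2},{"finger_gap": 75},{"finger_gap": 75},{"finger_gap": 75}]}}

```text
time: 40.3
position: [548.9, -305.8, 167.1]
tool_rot: [-0.0, 0.669, 0.744, 0.0]
force: [-0.7, 0.7, 0.1]
opening: 74.8
grasp_force: 0.0
```

```bash
python3 -c "
from h import *
s={'position':np.array([441.8,-413.1,180.9]),'tool_rot':np.array([-0.001,0.732,0.681,0])}
print('beaker',onz(ray('wrist',503,202,s),0),onz(ray('wrist',541,219,s),80))
d(547,-308,160,.105); rings('r3')"
```

```text
beaker [ 619.8 -410.6    0. ] [ 612.9 -407.5   80. ]
delta [-2.  -2.1  7.1] yang 0.106 turn 0.001
[ 548.9 -305.8  167.1]
hole [315.8 223.3] [20.6 22.3] [ 546.7 -308.     8. ] outer [315.4 223. ] [48.5 51.1] [ 546.3 -307.4   10. ]
hole [448.1 173.2] [28.8 36. ] [ 653.3 -251.9    8. ] outer [451.1 172.9] [46.7 48.4] [ 655.2 -251.1   10. ]
```

Call:
{"api": "steer_hand", "payload": {"deltas": [{"finger_gap": 75,"tx": -2.2,"ty": -2.5,"tz": 20},{"finger_gap": 75,"tz": 35},{"finger_gap": 75,"tz": 35},{"finger_gap": 75,"tz": 35},{"finger_gap": 75,"tz": 20},{"finger_gap": 75,"tz": 10},{"finger_gap": 75,"tz": 7},{"finger_gap": 75,"tz": 4},{"finger_gap": 75}], "grip_force": 40}}

```text
time: 41.25
position: [546.5, -309.9, 1.8]
tool_rot: [0.0, 0.669, 0.743, 0.0]
force: [-0.3, -0.6, 1.1]
opening: 75.2
grasp_force: 0.0
```

Call:
{"api": "steer_hand", "payload": {"deltas": [{"finger_gap": 35},{"finger_gap": 35},{"finger_gap": 35},{"finger_gap": 35},{"finger_gap": 35},{"finger_gap": 35}], "grip_force": 50}}

```text
time: 41.85
position: [546.6, -310.1, 2.5]
tool_rot: [0.001, 0.669, 0.743, 0.0]
force: [-0.8, 1.5, 6.6]
opening: 39.4
grasp_force: 49.9
```

Call:
{"api": "steer_hand", "payload": {"deltas": [{"finger_gap": 35,"tz": -10},{"finger_gap": 35,"tz": -30},{"finger_gap": 35,"tz": -40},{"finger_gap": 35,"tz": -40},{"finger_gap": 35,"tz": -40},{"finger_gap": 35,"tz": -35},{"finger_gap": 35,"tz": -20},{"finger_gap": 35},{"finger_gap": 35}]}}

```text
time: 42.75
position: [545.9, -309.5, 216.3]
tool_rot: [0.0, 0.669, 0.743, 0.0]
force: [-0.2, -0.2, -1.8]
opening: 39.0
grasp_force: 50.8
```

Call:
{"api": "steer_hand", "payload": {"deltas": [{"finger_gap": 35,"tx": 12,"ty": 7},{"finger_gap": 35,"tx": 25,"ty": 14},{"finger_gap": 35,"tx": 27,"ty": 14},{"finger_gap": 35,"tx": 27,"ty": 14},{"finger_gap": 35,"tx": 27,"ty": 14},{"finger_gap": 35,"tx": 27,"ty": 14},{"finger_gap": 35,"tx": 27,"ty": 14},{"finger_gap": 35,"tx": 25,"ty": 14},{"finger_gap": 35,"tx": 14,"ty": 10},{"finger_gap": 35,"tx": 7,"ty": 5},{"finger_gap": 35,"tx": 3,"ty": 2},{"finger_gap": 35},{"finger_gap": 35},{"finger_gap": 35}]}}

```text
time: 44.15
position: [644.0, -78.9, 216.5]
tool_rot: [0.0, 0.67, 0.742, -0.0]
force: [-0.2, 0.1, -0.8]
opening: 39.0
grasp_force: 50.8
```

```bash
python3 -c "
from h import *
d(636.4,-7.6,160,.105)
s,im=snap('wrist','p3');g=cv2.cvtColor(im,6)
np.set_printoptions(linewidth=250)
print(g[84:184:8,250:400:5])
snap('scene','sc10')"
```

```text
delta [71.7 -0.3 56.4] yang 0.102 turn -0.003
[[190 192 190 179 180 178 178 179 184 186 184 186 187 185 189 191 188 187 193 193 187 191 188 190 195 108 105 159 157 159]
 [189 189 190 178 180 178 179 178 183 186 183 186 187 186 189 191 189 189 194 193 187 191 188 190 196 106 106 156 157 160]
 [ 50  78  76 180 181 178 178 180 184 184 184 187 186 186 188 191 190 188 195 193 188 191 188 190 196 106 107 149 156 160]
 [177 173  59 175 181 179 176 179 184 184 185 183  73  71  72  70  93 186 195 193 189 192 188 189 196 111 109 154 156 162]
 [177 174  59 173 181 177 178 179 184 180  64  71  73  75  74  74  77  78  72 195 189 193 190 189 197 111 111 153 158 164]
 [ 90  94  90 175 182 177 178 180 115  60  73  77  53 185 185  77  37  75  76  77 189 193 189 189 197 106 108 157 161 163]
 [102 102 101 164 182 177 178 180 101  67  74  30  88 159 195 150  85  68  75  75 190 194 190 189 199 106 107 155 162 161]
 [101 103 103 160 181 176 179 181 172  62  71  78 176 160 127 134  39  76  75  70 189 194 191 189 199 111 110 155 160 159]
 [101 102 103 159 181 175 180 182 183 149  64  71  74  74  72  74  74  76  74 191 191 195 191 189 200 111 111 156 162 158]
 [102 104 103 142 181 176 182 181 184 183 186  66  66  68  71  70  69 141 195 191 190 195 192 190 200 111 111 156 163 160]
 [104 104 104 135 180 175 182 181 183 183 187 188 187 186 188 191 190 191 195 192 190 195 193 192 200 113 110 157 162 163]
 [ 49  85 100 130 180 175 184 181 184 183 188 189 187 186 188 191 189 191 195 193 191 195 192 191 201 112 110 159 161 164]
 [ 49  50  50  60  91 159 166 159 160 156 157 155 151 149 149 149 145 147 149 146 147 152 157 156 166 112 108 159 159 166]]
```

```bash
python3 - <<'E'
from h import *
np.set_printoptions(linewidth=250)
for f,rs in [('w8',(84,90)),('w9',(150,158)),('p1',(110,165)),('p2',(152,170)),('p3',(160,168))]:
    g=cv2.cvtColor(cv2.imread(f'pics/{f}.png'),6)
    for r in rs: print(f,r,g[r,252:280],'|',g[r,364:388])
E
```

```text
w8 84 [103 102 102 102 101 101 101  98 117 151 170 176 176 176 175 175 175 176 177 175 175 177 180 181 182 182 184 185] | [189 187 187 188 188 188 189 192 193 191 189 189 189 188 190 192 193 193 192 191 192 193 195 194]
w8 90 [103 102 102 101 101 102 100  95 124 152 175 179 178 177 177 177 177 178 179 177 176 177 180 181 181 183 185 185] | [188 188 188 188 188 188 188 192 194 191 188 188 189 189 190 192 194 193 192 193 193 194 197 196]
w9 150 [150 152 151 151 148 147 143  76  53  72 118 149 155 154 153 152 153 153 152 151 150 151 153 154 156 157 158 155] | [163 163 163 163 162 163 164 167 170 169 169 169 171 170 166 147 105  90  89  84  76  73  98 126]
w9 158 [ 71  72  70  70  70  68  66  62  43  55 120 147 153 153 152 152 153 153 152 151 150 150 152 154 155 157 158 155] | [161 161 161 162 161 162 163 166 169 169 169 170 170 168 164 141 101  88  87  83  75  76 111 136]
p1 110 [173 175 177 178 177 176 174 172 160 112  69  99 140 167 177 175 175 176 178 178 178 175 172 171 175 176 178 180] | [189 191 190 187 186 184 183 182 183 185 188 189 191 192 193 193 191 181 151 114 107 105  96  8
[... 407 characters left out ...]
 109 111 111 109 100  93 101 138 155]
p2 170 [ 90 102 103 103 104 104 103 104 104 103  94  68  70  99 151 179 179 178 177 180 183 183 180 175 174 177 180 183] | [190 188 185 185 188 192 194 196 198 199 200 197 177 134 109 111 112 112 108  99  92 113 154 158]
p3 160 [104 104 104 104 104 105 105 104 104 104 104 101  82 137 174 180 178 178 180 182 182 181 177 175 177 181 183 184] | [187 191 194 196 197 199 199 198 188 162 108 110 112 112 113 112 110 103  95  99 133 156 160 160]
p3 168 [104 104 104 104 104 104 105 105 105 104  94  57  69 137 171 180 180 178 180 183 184 182 177 175 177 181 183 184] | [188 191 195 197 198 200 200 199 182 150 120 113 111 112 112 114 110 101  92 104 137 158 159 160]
```

```bash
python3 - <<'E'
from h import *
for f,tz,L in [('w9',212,[(150,262.7,379.2),(158,262.75,379.0)]),('p1',213.5,[(110,264,382.3),(165,265.2,382.0)]),('p2',216.5,[(152,265.24,377.4),(170,265.8,376.9)]),('p3',216.5,[(160,265.1,373.4),(168,265.1,373.3)])]:
    for r,a,b in L:
        s={'position':np.array([0,0,tz]),'tool_rot':np.array([0,0.67,0.7424,0])}
        w=[np.linalg.norm(onz(ray('wrist',a,r,s),z)-onz(ray('wrist',b,r,s),z)) for z in (0,100)]
        print(f,r,round(100*(w[0]-90)/(w[0]-w[1]),1))
E
```

```text
w9 150 67.9
w9 158 68.0
p1 110 70.9
p1 165 71.7
p2 152 61.1
p2 170 60.6
p3 160 51.5
p3 168 52.2
```

Call:
{"api": "steer_hand", "payload": {"deltas": [{"finger_gap": 35,"tx": 14},{"finger_gap": 35,"tx": 22},{"finger_gap": 35,"tx": 22},{"finger_gap": 35,"tx": 13.7,"tz": 5},{"finger_gap": 35,"tz": 15},{"finger_gap": 35,"tz": 20},{"finger_gap": 35,"tz": 15},{"finger_gap": 35,"tz": 5},{"finger_gap": 35}]}}

```text
time: 45.15
position: [636.4, -6.8, 155.2]
tool_rot: [-0.0, 0.67, 0.743, -0.001]
force: [-0.1, 0.3, -0.5]
opening: 39.2
grasp_force: 50.8
```

```bash
python3 -c "
from h import *
d(636.4,-7.6,90,.105)"
```

```text
delta [-0.8  0.1 65.2] yang 0.103 turn -0.002
```

Call:
{"api": "steer_hand", "payload": {"deltas": [{"finger_gap": 35,"tx": -0.4,"tz": 15},{"finger_gap": 35,"tz": 15},{"finger_gap": 35,"tz": 15},{"finger_gap": 35,"tz": 10},{"finger_gap": 35,"tz": 7},{"finger_gap": 35,"tz": 3},{"finger_gap": 35},{"finger_gap": 60},{"finger_gap": 60},{"finger_gap": 60},{"finger_gap": 60,"tz": -5},{"finger_gap": 60,"tz": -25},{"finger_gap": 60,"tz": -40},{"finger_gap": 60,"tz": -40},{"finger_gap": 60,"tz": -25},{"finger_gap": 60}]}}

```text
time: 46.75
position: [639.6, -7.1, 231.1]
tool_rot: [0.003, 0.67, 0.743, 0.003]
force: [0.5, -0.8, 0.4]
opening: 59.7
grasp_force: 0.0
```

Call:
{"api": "steer_hand", "payload": {"deltas": [{"finger_gap": 30,"tx": 4,"ty": -3,"rz": -0.12},{"finger_gap": 30,"tx": 8,"ty": -10,"rz": -0.12},{"finger_gap": 30,"tx": 8,"ty": -10,"rz": -0.12},{"finger_gap": 30,"rz": -0.12},{"finger_gap": 30,"rz": -0.12},{"finger_gap": 30,"rz": -0.12},{"finger_gap": 30,"rz": -0.12},{"finger_gap": 30,"rz": -0.12},{"finger_gap": 30,"rz": -0.12},{"finger_gap": 30,"rz": -0.12},{"finger_gap": 30,"rz": -0.12},{"finger_gap": 30,"rz": -0.12},{"finger_gap": 30,"rz": -0.12},{"finger_gap": 30},{"finger_gap": 30}]}}

```text
time: 48.25
position: [609.7, 6.9, 226.0]
tool_rot: [-0.0, -0.045, 0.999, 0.0]
force: [0.4, -0.2, -1.2]
opening: 30.1
grasp_force: 0.0
```

```bash
python3 -c "
from h import *
d(539,150,230,1.67)"
```

```text
delta [ 57.6 148.9  -3.9] yang 1.661 turn -0.009
```

Call:
{"api": "steer_hand", "payload": {"deltas": [{"finger_gap": 30,"tx": 8,"ty": 20},{"finger_gap": 30,"tx": 12,"ty": 30},{"finger_gap": 30,"tx": 12,"ty": 30},{"finger_gap": 30,"tx": 12,"ty": 30},{"finger_gap": 30,"tx": 9,"ty": 25},{"finger_gap": 30,"tx": 5,"ty": 14,"tz": 20},{"finger_gap": 30,"tz": 30},{"finger_gap": 30,"tz": 35},{"finger_gap": 30,"tz": 30},{"finger_gap": 30,"tz": 15},{"finger_gap": 30,"tz": 6},{"finger_gap": 30},{"finger_gap": 30}]}}

```text
time: 49.55
position: [539.4, 150.2, 91.5]
tool_rot: [0.001, -0.046, 0.999, 0.0]
force: [-1.0, 1.1, -0.4]
opening: 30.2
grasp_force: 0.0
```

```bash
python3 -c "
from h import *
s,im=snap('wrist','v1');snap('scene','sc11');print(s['position'])
for p in (20,60,100):print(p)
crop(im,200,120,480,360,2,'v1c')"
```

```text
[539.4113138  150.16930274  91.52036389]
20
60
100
```

View pics/v1c.png

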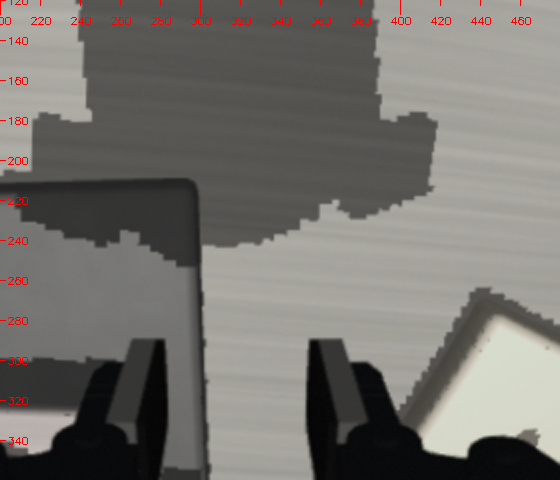

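Call:
{"api": "steer_hand", "payload": {"deltas": [{"finger_gap": 0,"tx": 5,"ty": -5,"tz": -15},{"finger_gap": 0,"tx": 15,"ty": -20,"tz": -35},{"finger_gap": 0,"tx": 15,"ty": -22,"tz": -35},{"finger_gap": 0,"tx": 15,"ty": -22,"tz": -20,"rz": 0.12},{"finger_gap": 0,"rz": 0.12},{"finger_gap": 0,"rz": 0.12},{"finger_gap": 0,"rz": 0.12},{"finger_gap": 0,"rz": 0.12},{"finger_gap": 0,"rz": 0.12},{"finger_gap": 0,"rz": 0.12},{"finger_gap": 0,"rz": 0.12},{"finger_gap": 0,"rz": 0.12},{"finger_gap": 0,"rz": 0.12},{"finger_gap": 0,"rz": 0.12},{"finger_gap": 0,"rz": 0.12},{"finger_gap": 0,"rz": 0.12},{"finger_gap": 0},{"finger_gap": 0}]}}

```text
time: 51.45
position: [495.3, 76.8, 195.9]
tool_rot: [0.0, 0.668, 0.744, 0.001]
force: [-0.3, -0.5, 0.3]
opening: 0.2
grasp_force: 0.0
```

```bash
python3 -c "
from h import *
d(490,68,75,.105)"
```

```text
delta [ -8.2  -6.3 120.8] yang 0.107 turn 0.002
```

Call:
{"api": "steer_hand", "payload": {"deltas": [{"finger_gap": 0,"tx": -8,"ty": -6,"tz": 20},{"finger_gap": 0,"tz": 30},{"finger_gap": 0,"tz": 30},{"finger_gap": 0,"tz": 25},{"finger_gap": 0,"tz": 12},{"finger_gap": 0,"tz": 3},{"finger_gap": 0},{"finger_gap": 0}]}}

```text
time: 52.25
position: [490.8, 68.1, 76.4]
tool_rot: [0.0, 0.669, 0.743, 0.001]
force: [-0.7, -0.4, 0.3]
opening: -0.4
grasp_force: 0.0
```

```bash
python3 -c "
from h import *
s,im=snap('wrist','v2');s2,sc=snap('scene','sc12');print(s['position'])
a=cv2.resize(im[20:240,440:640],(500,550),interpolation=cv2.INTER_CUBIC)
b=cv2.resize(sc[200:310,340:440],(300,330),interpolation=cv2.INTER_CUBIC)
b=cv2.copyMakeBorder(b,0,220,0,0,0)
cv2.imwrite('pics/v2c.png',cv2.hconcat([a,b]))"
```

```text
[490.79440537  68.11935513  76.36840237]
```

View pics/v2c.png

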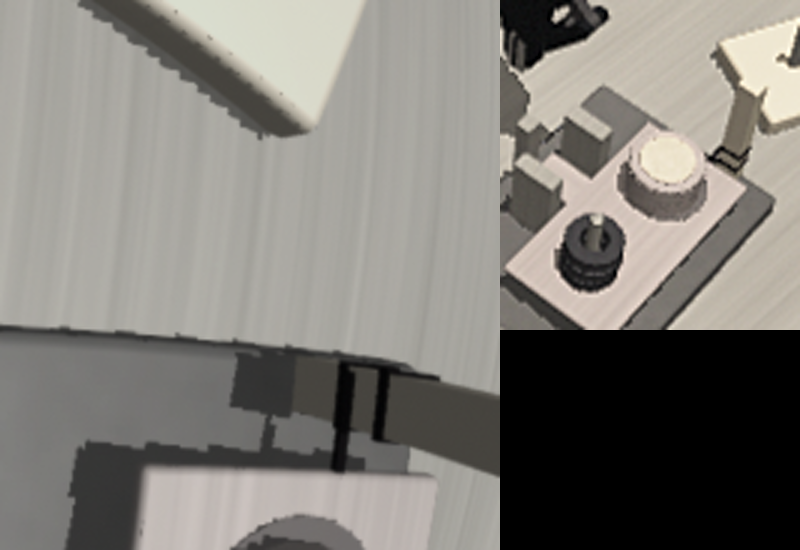

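```bash
python3 - <<'E'
from h import *
np.set_printoptions(linewidth=250)
g=cv2.cvtColor(cv2.imread('pics/v2.png'),6)
print('      ',np.arange(552,602))
for r in range(160,212,2): print(r,g[r,552:602])
E
```

```text
[552 553 554 555 556 557 558 559 560 561 562 563 564 565 566 567 568 569 570 571 572 573 574 575 576 577 578 579 580 581 582 583 584 585 586 587 588 589 590 591 592 593 594 595 596 597 598 599 600 601]
160 [ 58  48  44  43  44  43  44  45  48  51  58  73  82  88  93  99 105 113 122 129 132 106  92  98 135 161 169 168 165 164 166 168 169 167 169 169 168 167 167 168 169 169 168 168 167 166 167 166 167 165]
162 [ 52  51  50  50  49  50  55  60  60  59  57  56  55  57  63  63  63  63  62  61  60  58  56  53  51  52  57  61  65  70  90  99 101  99 111 124 136 145 155 161 162 163 164 165 166 166 166 166 166 165]
164 [ 51  50  51  51  51  52  60  69  69  69  68  69  69  68  69  70  72  73  75  78  79  80  78  56  32  31  35  40  43  45  47  50  52  44  47  58  58  56  55  54  55  61  70  81 102 113 124 145 156 158]
166 [52 51 52 51 53 54 64 68 68 68 68 68 68 69 68 69 69 69 69 69 68 69 65 29  6  5 10 24 40 37 30 29 27 26 24 21 18 16 17 19 21 23 27 30 34 40 51 57 67 70]
168 [51 51 51 52 52 55 66 69 69 68 68 68 69 68 68 68 68 69 68 68 68 68 64 30  8  4  6 18 39 50 62 68 68 68 69 70 70 72 70 29
[... 3257 characters left out ...]
2  51  52  51  58  95 104 105 104 103 103 102 102 102 103 102 101 101 100 100  99]
206 [ 62  61  59  59  56  55  55  54  54  54  55  54  54  54  54  54  54  53  53  50  26   9  12  16  16  22  45  51  51  51  51  52  52  58  94 105 104 105 105 104 104 104 103 103 103 102 100 100 100  99]
208 [129 128 126 125 122 120 119 118 116 115 114 113 111 111 111 110 110 108 106 100  85  61  40  36  35  48  83  84  79  77  77  81  81  82  94  95  94  95  95  95  94  94  93  93  92  92  92  93  92  91]
210 [175 176 174 173 172 171 170 169 170 170 169 169 170 171 172 173 173 172 171 167 165 163 159 155 149 160 164 163 162 162 160 156 155 155 157 155 152 152 152 149 147 144 142 141 139 139 138 139 134 132]
```

```bash
python3 - <<'E'
from h import *
q=[0,0.67,0.7424,0]
for f,tz,rows in [('w8',203.3,range(80,200,2)),('w9',212,range(80,170,2)),('p1',213.5,range(100,180,2)),('p2',216.5,range(90,176,2)),('p3',216.5,range(90,176,2))]:
    g=cv2.GaussianBlur(cv2.cvtColor(cv2.imread(f'pics/{f}.png'),6),(1,5),0).astype(float); Z=[];E=[]
    for r in rows:
        # pan: contiguous bright run edges with strongest gradient in windows
        def edge(lo,hi,sg):
            x=np.arange(lo,hi); gr=np.maximum(sg*(g[r,lo+1:hi+1]-g[r,lo-1:hi-1]),0)
            k=gr.argmax(); sl=slice(max(k-2,0),k+3); return (x[sl]*gr[sl]).sum()/gr[sl].sum(), gr.max()
        a,ga=edge(254,275,1); b,gb=edge(366,400,-1)
        if ga<40 or gb<40: continue
        s={'position':np.array([0,0,tz]),'tool_rot':np.array(q)}
        w=[np.linalg.norm(onz(ray('wrist',a,r,s),z)-onz(ray('wrist',b,r,s),z)) for z in (0,100)]
        Z.append(100*(w[0]-90)/(w[0]-w[1])); E.append((a,b))
    print(f,len(Z),np.median(Z).round(2),np.std(Z).round(2),np.median(E,0))
E
```

```text
w8 45 93.6 0.56 [261.10619469 393.99      ]
w9 42 70.35 0.62 [261.37457483 379.80617649]
p1 40 70.9 0.6 [264.38074196 381.88952555]
p2 40 60.82 0.7 [264.58771014 376.98876404]
p3 39 50.62 0.58 [264.2735426  373.04022989]
```

Call:
{"api": "steer_hand", "payload": {"deltas": [{"finger_gap": 75,"tz": -20},{"finger_gap": 75,"tz": -40},{"finger_gap": 75,"tz": -40},{"finger_gap": 75,"tx": -8,"ty": 7,"tz": -30},{"finger_gap": 75,"tx": -16,"ty": 14,"tz": -10},{"finger_gap": 75,"tx": -22,"ty": 18},{"finger_gap": 75,"tx": -22,"ty": 18},{"finger_gap": 75,"tx": -22,"ty": 18},{"finger_gap": 75,"tx": -22,"ty": 18},{"finger_gap": 75,"tx": -22,"ty": 18},{"finger_gap": 75,"tx": -16,"ty": 14},{"finger_gap": 75,"tx": -8,"ty": 8},{"finger_gap": 75,"tx": -3,"ty": 3},{"finger_gap": 75},{"finger_gap": 75},{"finger_gap": 75}]}}

```text
time: 53.95
position: [641.4, -76.9, 215.4]
tool_rot: [-0.0, 0.669, 0.743, 0.0]
force: [0.7, 0.2, 0.2]
opening: 75.1
grasp_force: 0.0
```

```bash
python3 - <<'E'
from h import *
s,im=snap('wrist','p4'); tz=s['position'][2]; print(s['position'])
g=cv2.GaussianBlur(cv2.cvtColor(im,6),(1,5),0).astype(float); Z=[];E=[]
for r in range(90,176,2):
    def edge(lo,hi,sg):
        x=np.arange(lo,hi); gr=np.maximum(sg*(g[r,lo+1:hi+1]-g[r,lo-1:hi-1]),0)
        k=gr.argmax(); sl=slice(max(k-2,0),k+3); return (x[sl]*gr[sl]).sum()/gr[sl].sum(), gr.max()
    a,ga=edge(254,278,1); b,gb=edge(362,385,-1)
    if ga<40 or gb<40: continue
    w=[np.linalg.norm(onz(ray('wrist',a,r,s),z)-onz(ray('wrist',b,r,s),z)) for z in (0,100)]
    Z.append(100*(w[0]-90)/(w[0]-w[1])); E.append((a,b))
z=np.median(Z); D=tz+143.07-z; print(len(Z),z,np.std(Z),np.median(E,0),'sink',100-(tz+143.07-D/1.026))
E
```

```text
[641.43730528 -76.91237067 215.36637034]
38 40.46452024596117 0.6784378592954471 [268.76849156 374.61392502] sink 51.47771357240856
```

Call:
{"api": "steer_hand", "payload": {"deltas": [{"finger_gap": 75,"tx": -12},{"finger_gap": 75,"tx": -28,"ty": -1},{"finger_gap": 75,"tx": -30,"ty": -1,"tz": 5},{"finger_gap": 75,"tx": -30,"ty": -1,"tz": 15},{"finger_gap": 75,"tx": -30,"ty": -1,"tz": 15},{"finger_gap": 75,"tx": -25,"ty": -0.7,"tz": 15},{"finger_gap": 75,"tx": -14,"tz": 5},{"finger_gap": 75,"tx": -6},{"finger_gap": 75},{"finger_gap": 75},{"finger_gap": 75}]}}

```text
time: 55.1
position: [656.2, -250.9, 161.0]
tool_rot: [0.0, 0.669, 0.744, 0.001]
force: [-0.0, 0.7, 0.5]
opening: 75.3
grasp_force: 0.0
```

```bash
python3 -c "
from h import *
d(655,-251.5,160,.105); rings('r4')"
```

```text
delta [-0.5 -1.3  1. ] yang 0.106 turn 0.001
[ 656.2 -250.9  161. ]
hole [319.9 222.8] [20.3 22.6] [ 657.4 -250.9    8. ] outer [319.8 222.6] [49.8 52.4] [ 657.2 -250.2   10. ]
```

```bash
python3 -c "
from h import *
s={'position':np.array([441.8,-413.1,180.9]),'tool_rot':np.array([-0.001,0.732,0.681,0])}
print(onz(ray('wrist',605,70,s),20),onz(ray('top',407,173),20),onz(ray('top',392,168),5))"
```

```text
[ 738.1 -273.7   20. ] [ 741.2 -275.1   20. ] [ 760.4 -236.1    5. ]
```

Call:
{"api": "steer_hand", "payload": {"deltas": [{"finger_gap": 60,"ty": 1,"tz": 20},{"finger_gap": 60,"tz": 35},{"finger_gap": 60,"tz": 30},{"finger_gap": 60,"tz": 10},{"finger_gap": 60}], "grip_force": 40}}

```text
time: 55.65
position: [655.7, -251.4, 64.2]
tool_rot: [-0.001, 0.669, 0.743, -0.0]
force: [-0.8, -0.3, 1.1]
opening: 60.0
grasp_force: 0.0
```

Call:
{"api": "steer_hand", "payload": {"deltas": [{"finger_gap": 60,"ty": 1,"tz": 20},{"finger_gap": 60,"tz": 20},{"finger_gap": 60,"tz": 12},{"finger_gap": 60,"tz": 7},{"finger_gap": 60,"tz": 3},{"finger_gap": 60}], "grip_force": 40}}

```text
time: 56.25
position: [657.3, -252.5, 3.2]
tool_rot: [-0.0, 0.669, 0.743, -0.0]
force: [0.0, 0.2, 0.2]
opening: 59.8
grasp_force: 0.0
```

Call:
{"api": "steer_hand", "payload": {"deltas": [{"finger_gap": 35},{"finger_gap": 35},{"finger_gap": 35},{"finger_gap": 35},{"finger_gap": 35}], "grip_force": 50}}

```text
time: 56.75
position: [658.1, -252.8, 4.5]
tool_rot: [0.001, 0.669, 0.743, 0.0]
force: [-0.4, 0.3, 5.8]
opening: 39.1
grasp_force: 50.9
```

Call:
{"api": "steer_hand", "payload": {"deltas": [{"finger_gap": 35,"tz": -10},{"finger_gap": 35,"tz": -30},{"finger_gap": 35,"tz": -40},{"finger_gap": 35,"tz": -40},{"finger_gap": 35,"tz": -40},{"finger_gap": 35,"tz": -35},{"finger_gap": 35,"tz": -20},{"finger_gap": 35},{"finger_gap": 35}]}}

```text
time: 57.65
position: [657.0, -252.0, 218.0]
tool_rot: [-0.0, 0.669, 0.743, 0.0]
force: [-0.3, -0.4, -0.9]
opening: 38.5
grasp_force: 50.6
```

```bash
python3 -c "
from h import *
d(602,254-70,216,.105)"
```

```text
delta [439.3  -9.4   2.3] yang 0.104 turn -0.001
```

Call:
{"api": "steer_hand", "payload": {"deltas": [{"finger_gap": 35,"tx": 12},{"finger_gap": 35,"tx": 26,"ty": -0.5},{"finger_gap": 35,"tx": 30,"ty": -0.5},{"finger_gap": 35,"tx": 30,"ty": -0.5},{"finger_gap": 35,"tx": 30,"ty": -0.5},{"finger_gap": 35,"tx": 30,"ty": -0.5},{"finger_gap": 35,"tx": 30,"ty": -0.5},{"finger_gap": 35,"tx": 30,"ty": -0.5},{"finger_gap": 35,"tx": 30},{"finger_gap": 35,"tx": 30},{"finger_gap": 35,"tx": 30},{"finger_gap": 35,"tx": 30},{"finger_gap": 35,"tx": 30},{"finger_gap": 35,"tx": 30},{"finger_gap": 35,"tx": 25},{"finger_gap": 35,"tx": 12},{"finger_gap": 35,"tx": 4},{"finger_gap": 35},{"finger_gap": 35}]}}

```text
time: 59.55
position: [608.4, 181.9, 218.2]
tool_rot: [0.0, 0.67, 0.742, -0.0]
force: [0.2, 0.1, -1.4]
opening: 39.2
grasp_force: 50.6
```

```bash
python3 -c "
from h import *
np.set_printoptions(linewidth=250)
s,im=snap('wrist','q1');g=cv2.cvtColor(im,6);print(s['position'])
print(g[80:220:5,240:400:5])"
```

```text
[608.42341062 181.92890763 218.20358415]
[[157 158 157 159 156 157 158 162 157 156 156 209 215 215 214 215 215 215 216 214 181 161 158 164 164 161 162 164 158 161 165 156]
 [158 158 155 159 156 157 158 162 157 157 160 214 215 214 215 215 215 215 215 215 215 213 172 161 166 162 161 163 158 160 164 155]
 [158 158 155 157 156 157 159 164 156 131 208 215 215 215 214 215 215 215 216 216 216 215 215 213 168 163 159 163 160 161 164 154]
 [158 158 157 157 156 157 159 163 157 161 214 215 215 215 215 215 216 216 216 216 216 216 215 216 216 212 161 163 160 158 161 154]
 [159 158 158 156 154 158 158 162 104 209 215 215 215 215 215 215 215 215 216 216 216 216 216 216 216 216 216 210 157 160 160 157]
 [159 158 159 157 154 158 159 161 166 215 215 215 215 215 215 215 215 215 216 216 216 216 216 216 216 216 216 216 216 202 157 158]
 [159 159 159 157 155 157 160 116 211 215 215 215 215 215 215 215 215 215 216 216 216 216 216 216 216 216 216 217 216 182 156 159]
 [158 1
[... 2044 characters left out ...]
158 162 158 157 159 158 158 157 161 161 163]
 [ 82  84  82  82  81  84  80  80  82  81  81  82  90 133 158 145  92  92 152 159 161 160 162 159 158 159 158 159 157 162 161 162]
 [ 84  84  82  82  82  84  80  80  83  81  81  81  80  82  91  80  83  83  85 157 162 160 162 160 159 159 159 161 158 161 162 160]
 [ 83  85  82  83  83  84  79  81  82  82  81  79  81  83  81  80  83  82 124 155 163 161 161 159 160 159 158 163 159 161 162 159]
 [ 82  85  83  84  83  84  79  80  82  82  81  78  81  83  81  80  83  82  93 154 161 162 162 159 161 159 156 165 160 159 162 159]
 [ 82  85  82  83  83  85  79  80  83  82  82  78  82  82 130  80  83  84  85 153 159 163 160 157 160 160 157 165 160 160 162 159]]
```

```bash
python3 - <<'E'
from h import *
np.set_printoptions(linewidth=250)
s=manip.get_state();g=cv2.cvtColor(cv2.imread('pics/q1.png'),6)
print(g[114:134:2,306:340:2])
p=onz(ray('wrist',324.5,123.5,s),82);print(p)
d(p[0]-.8,p[1]-1,120,.105)
E
```

```text
[[216 215 215 215 215 215 215 215 215 216 216 215 217 216 216 216 216]
 [216 216 216 215 215 215 215 216 212 212 212 214 216 216 216 216 216]
 [215 215 215 215 216 216 215 199 144 150 153 159 207 216 216 215 216]
 [216 215 179 172 210 211 199 138 159 174 180 168 143 214 216 216 216]
 [215 172 126 115 121 121 107 144 169 188 195 186 150 201 216 216 216]
 [215 130 115 115 115 115  96 142 167 188 192 188 153 200 216 216 216]
 [214 128 115 115 115 115  97 118 152 168 172 172 146 211 216 216 216]
 [201 125 114 114 115 120 111  77 107 146 150 134 193 215 216 216 216]
 [215 204 126 127 134 199 191 189 183 165 189 210 215 216 216 217 216]
 [215 215 213 213 214 215 215 215 216 215 215 215 216 216 216 216 216]]
[604.6 261.8  82. ]
delta [79.1  3.3 98.3] yang 0.102 turn -0.003
```

Call:
{"api": "steer_hand", "payload": {"deltas": [{"finger_gap": 35,"tx": 14,"ty": 0.6},{"finger_gap": 35,"tx": 22,"ty": 1},{"finger_gap": 35,"tx": 22,"ty": 1},{"finger_gap": 35,"tx": 14,"ty": 0.8,"tz": 5},{"finger_gap": 35,"tx": 7,"tz": 15},{"finger_gap": 35,"tz": 25},{"finger_gap": 35,"tz": 25},{"finger_gap": 35,"tz": 20},{"finger_gap": 35,"tz": 10},{"finger_gap": 35}]}}

```text
time: 60.6
position: [602.3, 261.7, 116.2]
tool_rot: [-0.0, 0.67, 0.743, -0.002]
force: [0.1, -0.1, -1.1]
opening: 38.7
grasp_force: 50.6
```

```bash
python3 -c "
from h import *
d(603.9,261,36,.105)"
```

```text
delta [-0.7  1.8 80.2] yang 0.103 turn -0.002
```

Call:
{"api": "steer_hand", "payload": {"deltas": [{"finger_gap": 35,"tx": -0.5,"ty": 1.2,"tz": 10},{"finger_gap": 35,"tz": 15},{"finger_gap": 35,"tz": 15},{"finger_gap": 35,"tz": 15},{"finger_gap": 35,"tz": 12},{"finger_gap": 35,"tz": 8},{"finger_gap": 35,"tz": 4},{"finger_gap": 35}]}}

```text
time: 61.4
position: [604.5, 262.4, 38.8]
tool_rot: [-0.0, 0.669, 0.743, -0.0]
force: [-0.5, 0.5, -1.1]
opening: 38.8
grasp_force: 50.6
```

Call:
{"api": "steer_hand", "payload": {"deltas": [{"finger_gap": 60},{"finger_gap": 60},{"finger_gap": 60},{"finger_gap": 60,"tz": -5},{"finger_gap": 60,"tz": -25},{"finger_gap": 60,"tz": -40},{"finger_gap": 60,"tz": -40},{"finger_gap": 60,"tz": -40},{"finger_gap": 60,"tx": -15,"tz": -30},{"finger_gap": 60,"tx": -30},{"finger_gap": 60,"tx": -30},{"finger_gap": 60},{"finger_gap": 60}]}}

```text
time: 62.7
position: [612.6, 187.2, 219.9]
tool_rot: [0.0, 0.67, 0.742, 0.0]
force: [-0.4, 1.4, -0.8]
opening: 60.0
grasp_force: 0.0
```

```bash
python3 - <<'E'
from h import *
np.set_printoptions(linewidth=250)
s,im=snap('wrist','q2');g=cv2.cvtColor(im,6);print(s['position'])
print(g[90:170:5,280:370:5])
# final check: all things vs start in fixed cameras
for n in('top','scene'):
    _,b=snap(n,n+'F'); a=cv2.imread(f'pics/{n}0.png'); 
    m=(cv2.absdiff(a,b).max(2)>35).astype(np.uint8); k,_,st,c=cv2.connectedComponentsWithStats(m)
    print(n,[(c[i].round().tolist(),int(st[i,4])) for i in range(1,k) if st[i,4]>25])
E
```

```text
[612.64396191 187.17280824 219.93849843]
[[149 153 206 206 206 206 206 207 207 207 207 207 203 151 154 158 155 152]
 [110 200 206 206 206 206 206 207 207 207 207 207 207 207 202 146 156 152]
 [156 206 206 206 206 207 206 206 207 207 207 207 207 207 207 207 200 144]
 [201 206 206 206 206 206 201 143 145 195 207 208 207 207 207 208 207 207]
 [206 206 206 206 205  69  70  72  71  72  68 202 207 208 207 207 207 207]
 [206 207 206 207  59  67  71  69  67  71  72  70 207 208 207 208 207 207]
 [207 206 207 162  68  73 100 206 205  78  71  74 155 208 207 208 208 208]
 [206 207 206  76  69  70 202 136 153 206  56  71  77 207 208 208 208 207]
 [206 207 206  59  66  30 109 154 184 170  55  70  73 208 208 207 208 208]
 [206 207 207 131  68  64 125 146 136 188  68  72 116 208 208 208 208 208]
 [206 206 207 207  60  68  73  69  65  6
[... 730 characters left out ...]
181), ([295.0, 444.0], 41), ([312.0, 448.0], 77), ([340.0, 457.0], 131), ([333.0, 461.0], 26), ([346.0, 475.0], 41)]
scene [([139.0, 9.0], 173), ([216.0, 10.0], 86), ([404.0, 6.0], 103), ([461.0, 80.0], 9691), ([181.0, 8.0], 104), ([163.0, 14.0], 30), ([155.0, 14.0], 27), ([184.0, 21.0], 101), ([154.0, 25.0], 49), ([213.0, 49.0], 144), ([139.0, 39.0], 113), ([149.0, 66.0], 49), ([331.0, 174.0], 12821), ([402.0, 142.0], 356), ([164.0, 131.0], 59), ([167.0, 149.0], 112), ([438.0, 220.0], 209), ([330.0, 232.0], 76), ([327.0, 249.0], 274), ([257.0, 272.0], 263), ([213.0, 303.0], 294), ([144.0, 346.0], 78), ([154.0, 351.0], 64), ([156.0, 360.0], 255), ([228.0, 358.0], 344), ([286.0, 380.0], 353)]
```

```bash
python3 -c "
from station import manip
print(manip.close_job())"
```

```text
the job is handed in; nothing more can be done
None
```

The job is handed in at about 63 s: the locking plate hangs on the hook, the tin stands on the mark with three rings on the pan post, and the fourth ring is on the storage post; the pan is sunk about 51.5 mm by pan-edge measurement (good to about 1.5 mm; the pointer close-up itself was inconclusive), and the bystanders look unmoved in the fixed cameras.

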